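# Level scoop of polishing balls

### The job

Take the scoop from its board, dig one heaped scoop of balls (more than one layer) out of the hopper bin, and slide it level over the bin's sill beneath the strike blade, out of the bin, so that just one layer of four balls is left and the surplus drops back into the bin. Tip those four into the round tub, then stand the scoop upright on its board again and let go. Spill no ball on the table and leave the other things where they are.

Things in the scene. Friction and masses are not known exactly. Their poses are not given: they have to be found in the camera images.
- scoop: Hand scoop, 160 g, steel bowl, wooden handle (mm). Origin: underside of the bowl below the pocket's centre; +x to the mouth, +z up. Stands on its flat floor (2.5 thick, x -24 to 16). Inside: x -22 to 16, y -24.5 to 24.5; back and side walls 2.5 thick, 54 wide outside, tops z 15.5 (back) and 12.5 (sides); a fin 2 thick, 9 high at y = 0 parts two lanes. In front a ramp rises 32 degrees from x 16.5 to the lip at x 37.3, z 15.5.
- scoop_grip (a point): Where to pinch the handle, scoop frame x -53.6, y 0, z 89 mm. The handle is a straight bar 16 wide (flat sides face +y and -y), 20 deep (lowest 45: steel neck 12 deep), in the plane y = 0; it starts on the back wall at x -24.5, z 9 and leans back (to -x) 20 degrees from vertical for 125 mm; this point is 85 along it.
- scoop_lip (a point): Middle of the scoop's front lip (scoop frame x 37.3, y 0, z 15.5 mm); the ramp behind it is 1.6 thick.
- scoop_pocket (a point): Middle of the pocket (scoop frame 0, 0, 16 mm). One layer is two by two balls, centres within 24 of this point, tops 24.5 above the scoop's underside. Surplus balls lie on them or on the ramp and rim, centres within 40 of this point, tops at 33 to 45.
- bin: Aluminium hopper bin, fixed, 210 (x) by 170 (y), walls 72 high, 5 thick (mm). Origin: centre of its underside; +x is its far end. Along y = 0 runs a channel 62 wide, sides upright to z 43; outside it flanks rise at 28 degrees to the side walls and roll balls back. The +y wall carries a flat sill (inner edge bevelled), top z 75, y 74 to 96, x -55 to 75.
- channel_end (a point): Lowest point of the channel: the foot of its inclined far end, bin frame x 58, y 0, z 13.7 mm. From here a flat plate as wide as the channel leans away, 35 degrees from vertical, up to x 100, z 74. The channel's floor slopes down 5 degrees to this point from x -100 (z 28 there, z 19 at x 0), so balls gather here; the scoop's lip can follow floor and incline.
- strike_edge (a point): Middle of the fixed strike blade's lower edge, bin frame x 15, y 76.5, z 104 mm. Steel strip 3 thick, 22 high, along bin x from -18 to 52, 29 above the sill. Held only at +x by a post (x 52 to 68, y 75 to 97, 130 high); the handle passes its free -x end when the scoop's origin is at bin x 0. A scoop slid on the sill towards bin +y passes with 4.5 clear over one layer; a higher ball is held back and drops into the bin.
- tub: Open round white tub, fixed, 60 mm high, outside radius 62 at the foot and 70 at the rim, wall 4, floor 5. Origin: centre of its underside.
- board: Plywood board 170 x 120 x 8 mm fixed to the table; the scoop stands on it at the start. Origin: centre of its underside, top 8 above; x along its length.
- jar: Bystander: closed jar, radius 24, 75 mm high; origin under its centre.
- cup: Bystander: small white cup, radius 30, 62 mm high; origin under its centre.
- spatula: Bystander: spatula lying flat, 190 mm long along its x; origin at the underside of its middle.
- brush: Bystander: brush lying flat, 170 mm long along its x; origin at the underside of its middle.
- tape: Bystander: roll of tape lying flat, radius 36, 25 mm high; origin under its centre.
- ball0: White ceramic polishing ball, diameter 22 mm, 12 g, all eight alike; origin at its centre. At the start all eight lie in the bin's channel, side by side in one layer against its inclined +x end.
- ball1: White ceramic polishing ball, diameter 22 mm, 12 g, all eight alike; origin at its centre.
- ball2: White ceramic polishing ball, diameter 22 mm, 12 g, all eight alike; origin at its centre.
- ball3: White ceramic polishing ball, diameter 22 mm, 12 g, all eight alike; origin at its centre.
- ball4: White ceramic polishing ball, diameter 22 mm, 12 g, all eight alike; origin at its centre.
- ball5: White ceramic polishing ball, diameter 22 mm, 12 g, all eight alike; origin at its centre.
- ball6: White ceramic polishing ball, diameter 22 mm, 12 g, all eight alike; origin at its centre.
- ball7: White ceramic polishing ball, diameter 22 mm, 12 g, all eight alike; origin at its centre.
Not all that is in view belongs to the job. Of the things like the board, leave any that is orange; of the rest the smaller one is meant. Leave any orange look-alike of the scoop alone.

How it is judged:
By the outcome, as a careful person would: the job done as asked, in the order asked, and still so for the second after the job is handed in, with the robot touching nothing.
It also fails if it takes over 72 s, if anything falls off the work surface, if the arm or the gripper's body presses on something with over 40 N, if the wrist force passes 120 N, or if a joint passes its speed limit or range.

### The arm

A 6-joint arm with a two-finger parallel gripper is mounted at the origin on the work surface. World frame = base frame: x ahead of the robot, y to its left, z up, the work surface at z = 0. Lengths are in m, angles in rad, forces in N, time in s.
With the tool pointing down it reaches from about 0.375 to 0.9 m from the base axis. Payload 3.1 kg.
Tool frame: the origin (TCP) lies at the very end of the fingers, on their centre line; the grasp point (between the pads) lies 19 mm behind it; z points along the fingers, y is the line along which they close (so a half turn about z gives the same grasp; the last joint's range is limited). The gripper opens to 87 mm and grips with 3 to 60 N. Pads are 19 mm wide; open, the fingers measure 117 mm over their backs; the gripper's body (75 mm by 190 mm) begins 51 mm behind the grasp point.
Start: joints at [-1.331, 0.527, 1.433, -0, 1.181, -0.178], TCP at [0.254, -0.571, 0.223] pointing down, gripper open.
Joint ranges: [-3.08, 3.08], [-0.75, 2.2], [0.22, 2.44], [-1.43, 4.57], [0, 2.65], [-2.85, 2.85]. Speed limits (rad/s): [2.79, 2.79, 3.14, 3.14, 3.14, 3.14].

### API

Orientations are given as a unit quaternion [x, y, z, w].
In Python, from rig import status, viewer, robot gives the robot as it stands.
- The arm moves only by the tool arm_command, never from a script. Its arguments are lists of equal length, an entry for each row: "delta_rot": the turn, a rotation vector about the tool's x, y, z in degrees, a list of three; "delta_pos": the shift along the tool's x, y, z in m, a list of three; "gripper": the closure, from -1 (fully open) to 1 (shut). In form: {"delta_rot": [[rx, ry, rz], ...], "delta_pos": [[dx, dy, dz], ...], "gripper": [gripper, ...]}. A call has 1 to 12 rows; each row is the pose to reach, as a shift and turn from the pose commanded when the call began, along the tool's axes at that moment; what a row does not reach only later rows make up. A row lasts 1/12 s, in which the tool goes at most 41.7 mm and 7.16 degrees, less where a joint would pass 70% of its speed; a pose out of reach is approached as far as the arm can. A call with a gripper value outside its range is refused whole. The fingers move at their own pace and stop on an object; "grip_force" is the grip in N (left out, the last holds). Time passes only in rows, so rows that repeat a pose let the fingers close. It gives the time, the measured TCP pose, the force, the opening and the grip force at its end, in the units of the state.
- status.get_obs(): the state, without advancing time (a new reading comes with each control period).
- viewer.camera(name): name is "scene" or "top" or "wrist"; returns a dict with "pixels" (384x512x3 uint8, blue, green, red), "fx", "fy", "cx", "cy" (pixels), "pose" (4x4, takes a point from camera to world coordinates); the wrist camera has in their place "mount" (4x4, takes a point from camera to tool coordinates, whose origin is the TCP and whose axes are the flange's). Camera axes: x right, y down, z forward; pixel columns grow to the right and rows downward; lengths in m; the calibration is good to about 2 mm. A picture is of the moment at which its call begins: read the wrist's pose just before it. There is no depth.
- robot.hand_in(): hands the job in; it is judged then, once.
The state is a dict: "time": time; "q": joint angles; "joint_velocities": joint speeds; "joint_torque": joint torques, N m; "position": TCP position; "tool_rot": TCP orientation; "ft_force": force on the tool from outside, world axes, zero at the start; "moment": the same for the moment, N m; "grip_width": finger opening in m; "grip_force": force on a finger pad.
Only numpy, scipy, OpenCV 4.12 (cv2) and the standard library are available. Lean on these libraries where they do the work, as an engineer would, in place of code of your own. Each camera call takes 0.05 s, during which the arm holds its last target. There are 200 camera calls.

## Working session

There is one attempt and no reset: what is moved stays moved. The work goes in short steps, Python scripts to look and compute and a tool call to move; the robot and the scene stay as the last step left them, time stands still between calls to the robot, and variables do not carry over. Pictures are saved under pics/ and viewed, at most 10 in all, crops included, and the job is handed in when it is done.

Besides the shell and the picture viewer there is one more tool, called as name(argument=value, ...), one argument or row to a line, values as JSON. arm_command: Moves the arm, as the interface text tells. Its arguments: {"type":"object","properties":{"delta_rot":{"type":"array","items":{"type":"array","items":{"type":"number"}}},"delta_pos":{"type":"array","items":{"type":"array","items":{"type":"number"}}},"gripper":{"type":"array","items":{"type":"number"}},"grip_force":{"type":"number"}},"required":["delta_rot","delta_pos","gripper"]}

```bash
ls; mkdir -p pics; python3 - <<'E'
from rig import status, viewer, robot
import cv2, numpy as np, pickle
o=status.get_obs(); print({k:np.round(v,3).tolist() for k,v in o.items()})
d={}
for n in ("scene","top"):
    c=viewer.camera(n); d[n]=c; print(n,c["fx"],c["fy"],c["cx"],c["cy"],np.round(c["pose"],4).tolist())
pickle.dump(d,open("cams0.pkl","wb"))
a=np.vstack([d["scene"]["pixels"],d["top"]["pixels"]])
cv2.imwrite("pics/scene0.png",cv2.resize(d["scene"]["pixels"],(800,600),interpolation=cv2.INTER_CUBIC))
cv2.imwrite("pics/top0.png",cv2.resize(d["top"]["pixels"],(800,600),interpolation=cv2.INTER_CUBIC))
E
```

```text
pics
{'time': 0.0, 'q': [-1.331, 0.528, 1.434, -0.0, 1.181, -0.178], 'joint_velocities': [0.002, -0.0, -0.0, 0.002, -0.002, 0.001], 'joint_torque': [0.001, -44.004, -17.659, 0.063, 0.058, -0.0], 'position': [0.254, -0.57, 0.222], 'tool_rot': [0.978, 0.208, -0.0, -0.001], 'ft_force': [1.306, -0.035, -0.563], 'moment': [-0.015, 0.01, -0.008], 'grip_force': 0.0, 'grip_width': 0.087}
scene 454.1394629490498 454.1394629490498 253.98931878974867 196.24528495892895 [[0.8697, 0.2964, -0.3946, 1.0045], [0.4932, -0.5526, 0.6719, -0.6831], [-0.0189, -0.779, -0.6268, 0.8295], [0.0, 0.0, 0.0, 1.0]]
top 351.42344736178103 351.42344736178103 258.1834863393354 196.79111312026856 [[0.0062, -0.9928, 0.1192, 0.4026], [-0.9997, -0.0032, 0.0255, 0.0962], [-0.025, -0.1194, -0.9925, 1.084], [0.0, 0.0, 0.0, 1.0]]
```

View pics/scene0.png

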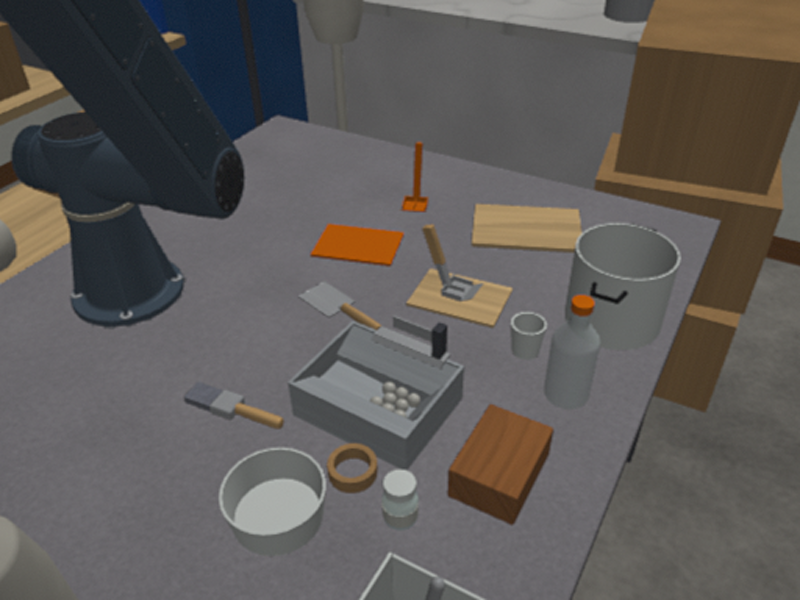

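View pics/top0.png

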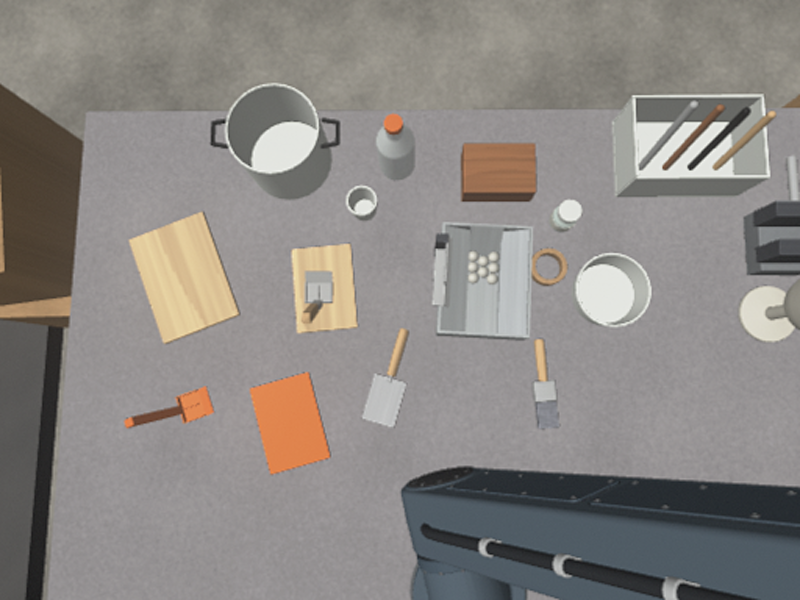

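Both views, in 800x600 pixels:
- **Candidate boards:** in the top view, an orange board at (290,422), a large plywood board at (184,277) and a small plywood board at (323,287). The small plywood one is meant, since it isn't orange and it's the smaller.
- **Candidate scoops:** orange at (170,408) and steel/wood at (318,290). The steel one is meant.
- **Other things:** the bin is at (485,280) with its sill to the left, and the tub is at (613,288). The pot and the white boxes are not part of the job.

I'll check this in an enlarged crop.

```bash
cat > h.py <<'E'
import cv2, numpy as np, pickle
from scipy.spatial.transform import Rotation as R
def ray(c,u,v,pose=None):
    P=c["pose"] if pose is None else pose
    d=np.array([(u-c["cx"])/c["fx"],(v-c["cy"])/c["fy"],1.]); return P[:3,3],P[:3,:3]@d
def onz(c,u,v,z,pose=None):
    o,d=ray(c,u,v,pose); return o+d*(z-o[2])/d[2]
def proj(c,p,pose=None):
    P=c["pose"] if pose is None else pose
    q=P[:3,:3].T@(np.asarray(p)-P[:3,3]); return np.array([c["fx"]*q[0]/q[2]+c["cx"],c["fy"]*q[1]/q[2]+c["cy"]])
def tri(rs):
    A=np.zeros((3,3));b=np.zeros(3)
    for o,d in rs:
        d=d/np.linalg.norm(d);M=np.eye(3)-np.outer(d,d);A+=M;b+=M@o
    return np.linalg.solve(A,b)
E
python3 - <<'E'
from h import *
d=pickle.load(open("cams0.pkl","rb"))
t=d["top"]["pixels"]; s=d["scene"]["pixels"]
a=cv2.resize(t[138:226,180:420],(800,293),interpolation=cv2.INTER_CUBIC)   # x3.333
b=cv2.resize(s[138:260,180:340],(400,305),interpolation=cv2.INTER_CUBIC) # x2.5
c=cv2.resize(t[150:220,180:240],(260,303),interpolation=cv2.INTER_CUBIC)
o=np.zeros((600,800,3),np.uint8); o[:293]=a; o[295:600,:400]=b; o[295:598,420:680]=c
cv2.imwrite("pics/crop1.png",o)
h=cv2.cvtColor(t,cv2.COLOR_BGR2HSV)
for n,(r0,r1,c0,c1) in dict(board=(140,226,180,235),).items():
    m=cv2.inRange(h,(10,60,90),(28,255,255)); k=np.zeros_like(m);k[r0:r1,c0:c1]=m[r0:r1,c0:c1]
    cs,_=cv2.findContours(k,0,1); cc=max(cs,key=cv2.contourArea); rc=cv2.minAreaRect(cc); print(n,rc)
    P=np.array([onz(d["top"],*p,.008) for p in cv2.boxPoints(rc)]); print(P.round(4).tolist(),P.mean(0))
m=cv2.inRange(t,(190,190,180),(255,255,255));k=np.zeros_like(m);k[150:220,360:425]=m[150:220,360:425]
cs,_=cv2.findContours(k,0,1)
for q in cs:
    if cv2.contourArea(q)>200:
        print(cv2.fitEllipse(q), cv2.minEnclosingCircle(q))
E
```

```text
board ((206.80690002441406, 184.1827850341797), (53.97956848144531, 38.61614990234375), 85.2363510131836)
[[0.6511, 0.3536, 0.008], [0.6614, 0.2325, 0.008], [0.4923, 0.2156, 0.008], [0.4819, 0.3344, 0.008]] [0.5716521 0.2840243 0.008    ]
((386.5270080566406, 186.26223754882812), (34.5256233215332, 41.78264236450195), 156.42465209960938) ((385.5, 185.0), 22.14168930053711)
```

View pics/crop1.png

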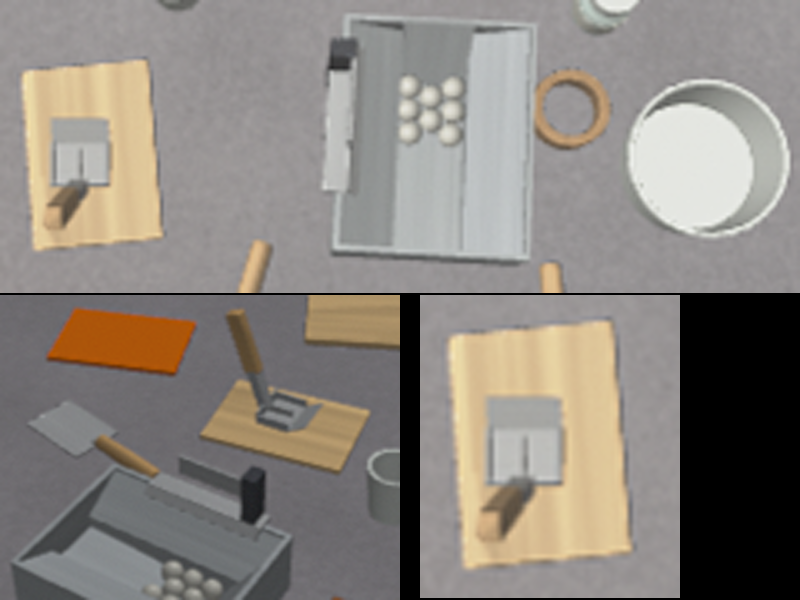

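The crop shows the steel scoop (80,155) standing on the small plywood board, mouth up (world +x), with the fin and wooden handle visible. The bin's outer corners are (345,15), (537,25), (528,262) and (333,252). The blade and post are at (340,55), and the tub rim is centred at (709,158).

```bash
python3 - <<'E'
from h import *
d=pickle.load(open("cams0.pkl","rb"));c=d["top"]
f=lambda u,v,z: onz(c,u/3.3333+180-.35,v/3.3333+138-.35,z)
B=np.array([f(*p,.072) for p in [(345,15),(537,25),(528,262),(333,252)]])
print("bin",B.round(4).tolist(),B.mean(0), [np.linalg.norm(B[i]-B[(i+1)%4]).round(3) for i in range(4)])
xd=(B[0]+B[1]-B[2]-B[3]);print("yaw",np.degrees(np.arctan2(xd[1],xd[0])))
yd=(B[0]+B[3]-B[1]-B[2]);print("yaw y",np.degrees(np.arctan2(-yd[0],yd[1])))
print("tub",f(709,158,.06),[f(*p,.06).round(4) for p in [(628,158),(789,158),(709,80),(709,237)]])
S=np.array([f(*p,.0235) for p in [(52,118),(109,119),(109,186),(53,185)]]);print("scoop",S.round(4).tolist())
e=f(57,216,.008+.125);print("handle end",e)
# scene: handle end tip px crop (235,313)/2.5
s=d["scene"]
print("tri handle end",tri([ray(c,55/3.3333+180-.35,216/3.3333+138-.35),ray(s,235/2.5+180-.3,315/2.5+138-295/2.5-.3)]))
h1=f(80,184,.035);print("neck",h1)
E
```

```text
bin [[0.6868, 0.0495, 0.072], [0.6777, -0.1194, 0.072], [0.4688, -0.1071, 0.072], [0.4766, 0.0603, 0.072]] [ 0.57747426 -0.02917703  0.072     ] [np.float64(0.169), np.float64(0.209), np.float64(0.168), np.float64(0.21)]
yaw -3.1491241495283084
yaw y -2.9034770153505405
tub [ 0.56140761 -0.26912399  0.06      ] [array([ 0.5612, -0.1987,  0.06  ]), array([ 0.5616, -0.3384,  0.06  ]), array([ 0.6311, -0.2718,  0.06  ]), array([ 0.492 , -0.2664,  0.06  ])]
scoop [[0.603, 0.3177, 0.0235], [0.6022, 0.2649, 0.0235], [0.5398, 0.2635, 0.0235], [0.5406, 0.3151, 0.0235]]
handle end [0.50074383 0.28848037 0.133     ]
tri handle end [0.50117006 0.29063994 0.13145919]
neck [0.54010669 0.28813177 0.035     ]
```

```bash
cat >> h.py <<'E'
t=np.radians(20)
RTS=np.array([[np.cos(t),0,np.sin(t)],[0,-1,0],[np.sin(t),0,-np.cos(t)]])
TCP=np.array([-.0536,0,.089])+.019*RTS[:,2]
BIN=np.array([.5775,-.029,0]); BY=-3.0
def b2w(p): return BIN+R.from_euler("z",BY,degrees=True).apply(p)
def scoopR(yaw,pitch,roll=0): return R.from_euler("ZYX",[yaw,pitch,roll],degrees=True)
def tool(p,yaw,pitch,ref=(0,0,0),rts=None,tcp=None,roll=0):
    "scoop-frame point ref at world p -> tool pos, rot"
    S=scoopR(yaw,pitch,roll); rts=RTS if rts is None else rts; tcp=TCP if tcp is None else tcp
    return np.asarray(p)+S.apply(np.asarray(tcp)-np.asarray(ref)), S*R.from_matrix(rts)
def deltas(ws,cur=None):
    from rig import status
    o=status.get_obs(); p0=np.array(o["position"]);R0=R.from_quat(o["tool_rot"])
    if cur is not None: p0,R0=cur
    for p,r in ws:
        print("rot",np.degrees((R0.inv()*r).as_rotvec()).round(1).tolist(),"pos",R0.inv().apply(p-p0).round(4).tolist(),"world",np.round(p,3))
LIP=(.0373,0,.0155)
E
python3 - <<'E'
from h import *
p,r=tool([.565,.290,.008],1,0)
deltas([(np.array([.48,-.2,.3]),r),(p-.1*r.as_matrix()[:,2],r)])
E
```

```text
rot [-4.1, 19.7, 22.7] pos [0.3571, -0.2466, -0.0777] world [ 0.48 -0.2   0.3 ]
rot [-4.1, 19.7, 22.7] pos [0.5591, -0.6912, 0.0501] world [0.484 0.289 0.173]
```

arm_command(
  delta_rot=[
    [-4.1, 19.7, 22.7],
    [-4.1, 19.7, 22.7],
    [-4.1, 19.7, 22.7],
    [-4.1, 19.7, 22.7],
    [-4.1, 19.7, 22.7],
    [-4.1, 19.7, 22.7],
    [-4.1, 19.7, 22.7],
    [-4.1, 19.7, 22.7],
    [-4.1, 19.7, 22.7],
    [-4.1, 19.7, 22.7],
    [-4.1, 19.7, 22.7],
    [-4.1, 19.7, 22.7],
  ],
  delta_pos=[
    [0.357, -0.247, -0.078],
    [0.357, -0.247, -0.078],
    [0.357, -0.247, -0.078],
    [0.357, -0.247, -0.078],
    [0.357, -0.247, -0.078],
    [0.357, -0.247, -0.078],
    [0.357, -0.247, -0.078],
    [0.357, -0.247, -0.078],
    [0.357, -0.247, -0.078],
    [0.357, -0.247, -0.078],
    [0.357, -0.247, -0.078],
    [0.357, -0.247, -0.078],
  ],
  gripper=[-1, -1, -1, -1, -1, -1, -1, -1, -1, -1, -1, -1],
)

```text
time: 1.1
position: [0.4812, -0.1956, 0.3014]
tool_rot: [0.985, 0.012, 0.174, -0.002]
ft_force: [-0.6, 0.1, 0.4]
grip_width: 0.0865
grip_force: 0.0
```

```bash
python3 - <<'E'
from h import *
p,r=tool([.565,.290,.008],1,0)
deltas([(p-.1*r.as_matrix()[:,2],r)])
E
```

```text
rot [-0.1, -0.1, 0.4] pos [-0.0303, -0.4841, 0.125] world [0.484 0.289 0.173]
```

arm_command(
  delta_rot=[
    [0, 0, 0],
    [0, 0, 0],
    [0, 0, 0],
    [0, 0, 0],
    [0, 0, 0],
    [0, 0, 0],
    [0, 0, 0],
    [0, 0, 0],
    [0, 0, 0],
    [0, 0, 0],
    [0, 0, 0],
    [0, 0, 0],
  ],
  delta_pos=[
    [-0.032, -0.488, 0.125],
    [-0.032, -0.488, 0.125],
    [-0.032, -0.488, 0.125],
    [-0.032, -0.488, 0.125],
    [-0.032, -0.488, 0.125],
    [-0.032, -0.488, 0.125],
    [-0.032, -0.488, 0.125],
    [-0.032, -0.488, 0.125],
    [-0.032, -0.488, 0.125],
    [-0.032, -0.488, 0.125],
    [-0.032, -0.488, 0.125],
    [-0.032, -0.488, 0.125],
  ],
  gripper=[-1, -1, -1, -1, -1, -1, -1, -1, -1, -1, -1, -1],
)

```text
time: 2.1
position: [0.4835, 0.2844, 0.1714]
tool_rot: [0.985, 0.009, 0.173, -0.0]
ft_force: [1.0, -0.4, -0.5]
grip_width: 0.0868
grip_force: 0.0
```

arm_command(
  delta_rot=[
    [0, 0, 0],
    [0, 0, 0],
  ],
  delta_pos=[
    [0, 0, 0],
    [0, 0, 0],
  ],
  gripper=[-1, -1],
)

```text
time: 2.27
position: [0.483, 0.2846, 0.1711]
tool_rot: [0.985, 0.011, 0.173, -0.0]
ft_force: [0.2, -0.8, 0.0]
grip_width: 0.0874
grip_force: 0.0
```

```bash
python3 - <<'E'
from h import *
from rig import status,viewer
o=status.get_obs(); c=viewer.camera("wrist"); pickle.dump((o,c),open("w1.pkl","wb"))
cv2.imwrite("pics/w1.png",cv2.resize(c["pixels"],(800,600)))
p,r=tool([.565,.290,.008],1,0)
print(o["position"],o["q"],o["ft_force"]); deltas([(p-.1*r.as_matrix()[:,2],r),(p,r)])
T=np.eye(4);T[:3,:3]=R.from_quat(o["tool_rot"]).as_matrix();T[:3,3]=o["position"];P=T@np.array(c["mount"])
for q in [(.0373,.027,.0155),(.0373,-.027,.0155),(-.0245,.027,.0155),(-.0245,-.027,.0155),(-.0673,0,.1265),(-.0536,0,.089)]:
    print(q,proj(c,np.array([.565,.290,.008])+scoopR(1,0).apply(q),P)*1.5625)
E
```

```text
[0.48302284 0.28460005 0.17112967] [ 0.40466098  0.4361038   1.87647919 -0.26293577  0.52152957  2.16064492] [ 0.20414856 -0.78490691  0.0341937 ]
rot [0.1, 0.1, 0.2] pos [0.0012, -0.0055, -0.0012] world [0.484 0.289 0.173]
rot [0.1, 0.1, 0.2] pos [0.0014, -0.0057, 0.0988] world [0.518 0.289 0.079]
(0.0373, 0.027, 0.0155) [356.42011367 183.16121956]
(0.0373, -0.027, 0.0155) [434.20062127 183.62919816]
(-0.0245, 0.027, 0.0155) [355.58087687 271.80525687]
(-0.0245, -0.027, 0.0155) [434.0501893  272.23472079]
(-0.0673, 0, 0.1265) [392.83860123 337.74562086]
(-0.0536, 0, 0.089) [393.69871649 310.44509092]
```

View pics/w1.png

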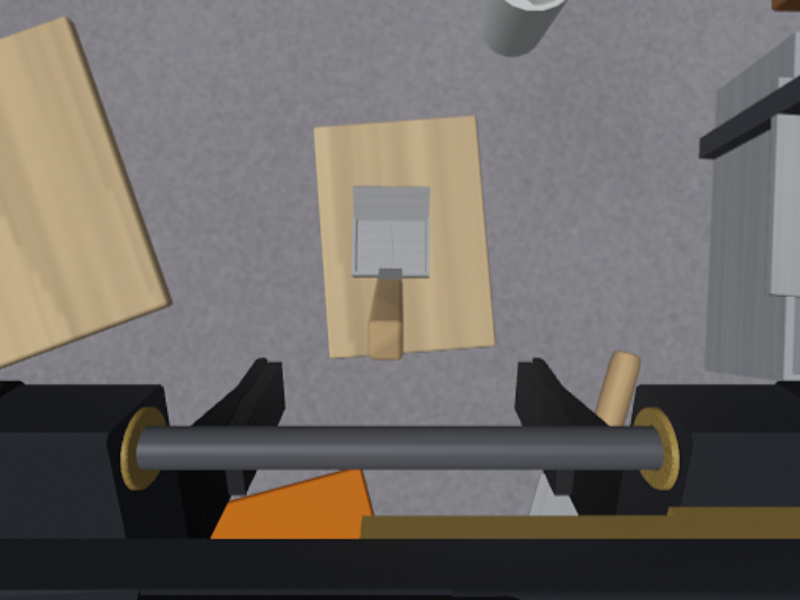

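The wrist view shows the scoop bowl centred at (391,230), with lip corners (353,186) and (430,186) and the handle end at (386,340). That puts the scoop about 2.5 mm towards +y and 2.5 mm towards -x of my estimate, so its origin is about (0.563, 0.293).

```bash
python3 - <<'E'
from h import *
p,r=tool([.563,.2925,.008],1.3,0)
deltas([(p-.05*r.as_matrix()[:,2],r),(p,r)])
E
```

```text
rot [0.2, 0.1, -0.1] pos [-0.0005, -0.0078, 0.0481] world [0.499 0.291 0.126]
rot [0.2, 0.1, -0.1] pos [-0.0004, -0.008, 0.0981] world [0.516 0.291 0.079]
```

arm_command(
  delta_rot=[
    [0, 0, 0],
    [0, 0, 0],
    [0, 0, 0],
    [0, 0, 0],
    [0, 0, 0],
    [0, 0, 0],
    [0, 0, 0],
    [0, 0, 0],
    [0, 0, 0],
    [0, 0, 0],
    [0, 0, 0],
    [0, 0, 0],
  ],
  delta_pos=[
    [0, -0.008, 0.03],
    [0, -0.008, 0.06],
    [0, -0.008, 0.085],
    [0, -0.008, 0.098],
    [0, -0.008, 0.098],
    [0, -0.008, 0.098],
    [0, -0.008, 0.098],
    [0, -0.008, 0.098],
    [0, -0.008, 0.098],
    [0, -0.008, 0.098],
    [0, -0.008, 0.098],
    [0, -0.008, 0.098],
  ],
  gripper=[-1, -1, -1, -1, -1, 0.3, 0.5, 0.6, 0.7, 0.8, 1, 1],
  grip_force=50,
)

```text
time: 3.32
position: [0.517, 0.2919, 0.0809]
tool_rot: [0.985, 0.009, 0.174, -0.001]
ft_force: [0.3, 0.1, 0.5]
grip_width: 0.0482
grip_force: 0.0
```

arm_command(
  delta_rot=[
    [0, 0, 0],
    [0, 0, 0],
    [0, 0, 0],
  ],
  delta_pos=[
    [0, 0, 0],
    [0, 0, 0],
    [0, 0, 0],
  ],
  gripper=[1, 1, 1],
  grip_force=55,
)

```text
time: 3.57
position: [0.5169, 0.2917, 0.0804]
tool_rot: [0.985, 0.009, 0.174, -0.001]
ft_force: [0.4, -0.2, 0.4]
grip_width: 0.0281
grip_force: 0.0
```

```bash
python3 - <<'E'
from h import *
from rig import status
o=status.get_obs();p,r=tool([.563,.2925,.008],1.3,0)
print(o["position"],p,R.from_quat(o["tool_rot"]).as_matrix().round(3).tolist(),o["q"].round(3),o["ft_force"],o["grip_width"],o["grip_force"])
E
```

```text
[0.51692063 0.29173018 0.0803883 ] [0.51591051 0.29143139 0.07914584] [[0.94, 0.018, 0.342], [0.018, -1.0, 0.005], [0.342, 0.002, -0.94]] [ 0.391  0.631  1.863 -0.383  0.344  2.285] [ 0.41231681 -0.18089772  0.37732885] 0.028058241445867698 0.0
```

arm_command(
  delta_rot=[
    [0, 0, 0],
    [0, 0, 0],
    [0, 0, 0],
    [0, 0, 0],
  ],
  delta_pos=[
    [0, 0, 0],
    [0, 0, 0],
    [0, 0, 0],
    [0, 0, 0],
  ],
  gripper=[1, 1, 1, 1],
  grip_force=55,
)

```text
time: 3.9
position: [0.5169, 0.2917, 0.0803]
tool_rot: [0.985, 0.009, 0.173, -0.001]
ft_force: [-0.3, -0.6, -0.6]
grip_width: 0.0157
grip_force: 55.0
```

```bash
python3 - <<'E'
from h import *
from rig import status
o=status.get_obs()
print(o["position"],R.from_quat(o["tool_rot"]).as_matrix().round(3).tolist(),o["ft_force"],o["grip_width"],o["grip_force"])
p0=np.array(o["position"]);R0=R.from_quat(o["tool_rot"]).as_matrix()
S=scoopR(1.3,0)
rts=S.as_matrix().T@R0; tcp=S.inv().apply(p0-np.array([.563,.2925,.008]))
print(tcp,rts.round(3))
pickle.dump((rts,tcp),open("g.pkl","wb"))
p1,r1=tool(b2w([-20,0,160] @ np.eye(3)/1000),-3,0,rts=rts,tcp=tcp)
up=p0+[0,0,.14]
deltas([(up,R.from_matrix(R0)),(p1,r1)])
E
```

```text
[0.51694037 0.29168133 0.08032088] [[0.94, 0.018, 0.342], [0.018, -1.0, 0.005], [0.342, 0.002, -0.94]] [-0.31350193 -0.57803067 -0.56970036] 0.01574036359180702 54.99659674242139
[-0.04606635  0.00022651  0.07232088] [[ 0.94  -0.004  0.342]
 [-0.004 -1.    -0.003]
 [ 0.342  0.002 -0.94 ]]
rot [-0.0, -0.0, -0.0] pos [0.0478, 0.0002, -0.1316] world [0.517 0.292 0.22 ]
rot [-1.5, -0.0, 4.0] pos [0.0413, 0.3171, -0.1462] world [ 0.512 -0.025  0.232]
```

arm_command(
  delta_rot=[
    [0, 0, 0],
    [0, 0, 0],
    [0, 0, 0],
    [0, 0, 0],
    [0, 0, 0],
    [-1.5, 0, 4],
    [-1.5, 0, 4],
    [-1.5, 0, 4],
    [-1.5, 0, 4],
    [-1.5, 0, 4],
    [-1.5, 0, 4],
    [-1.5, 0, 4],
  ],
  delta_pos=[
    [0.01, 0, -0.028],
    [0.02, 0, -0.056],
    [0.03, 0, -0.083],
    [0.04, 0, -0.11],
    [0.051, 0, -0.141],
    [0.05, 0.035, -0.142],
    [0.049, 0.07, -0.142],
    [0.048, 0.105, -0.143],
    [0.047, 0.14, -0.144],
    [0.046, 0.175, -0.144],
    [0.045, 0.21, -0.145],
    [0.044, 0.245, -0.145],
  ],
  gripper=[1, 1, 1, 1, 1, 1, 1, 1, 1, 1, 1, 1],
  grip_force=60,
)

```text
time: 4.9
position: [0.5121, 0.0454, 0.2319]
tool_rot: [0.985, -0.027, 0.173, 0.006]
ft_force: [0.1, -0.5, -1.7]
grip_width: 0.0158
grip_force: 60.0
```

```bash
cat >> h.py <<'E'
try: RTS2,TCP2=pickle.load(open("g.pkl","rb"))
except Exception: pass
def lipb(x,z,pitch,y=0,yaw=None):
    return tool(b2w(np.array([x,y,z])/1000),BY if yaw is None else yaw,pitch,ref=LIP,rts=RTS2,tcp=TCP2)
def orgb(x,y,z,pitch,roll=0):
    return tool(b2w(np.array([x,y,z])/1000),BY,pitch,rts=RTS2,tcp=TCP2,roll=roll)
E
python3 - <<'E'
from h import *
from rig import status; o=status.get_obs(); print(o["position"],o["ft_force"],o["grip_force"])
deltas([orgb(-30,0,160,0),lipb(-30,80,38),lipb(-30,25,38)])
E
```

```text
[0.51214242 0.04542312 0.23188173] [ 0.10906582 -0.48051186 -1.70895672] 60.000315718352795
rot [0.0, 0.1, 0.1] pos [-0.0062, 0.0707, -0.0025] world [ 0.502 -0.025  0.232]
rot [-0.1, -37.9, -0.1] pos [-0.0109, 0.0705, 0.0556] world [ 0.517 -0.026  0.176]
rot [-0.1, -37.9, -0.1] pos [-0.0296, 0.0704, 0.1073] world [ 0.517 -0.026  0.121]
```

arm_command(
  delta_rot=[
    [0, 0, 0],
    [0, 0, 0],
    [0, -7, 0],
    [0, -14, 0],
    [0, -21, 0],
    [0, -28, 0],
    [0, -35, 0],
    [0, -38, 0],
    [0, -38, 0],
    [0, -38, 0],
  ],
  delta_pos=[
    [-0.003, 0.035, -0.001],
    [-0.006, 0.069, -0.002],
    [-0.007, 0.069, 0.01],
    [-0.008, 0.069, 0.022],
    [-0.009, 0.069, 0.034],
    [-0.01, 0.069, 0.045],
    [-0.011, 0.069, 0.055],
    [-0.011, 0.069, 0.055],
    [-0.011, 0.069, 0.055],
    [-0.011, 0.069, 0.055],
  ],
  gripper=[1, 1, 1, 1, 1, 1, 1, 1, 1, 1],
)

```text
time: 5.73
position: [0.5177, -0.0226, 0.1758]
tool_rot: [0.987, -0.028, -0.157, -0.003]
ft_force: [0.1, 1.0, -1.2]
grip_width: 0.0155
grip_force: 60.0
```

```bash
python3 - <<'E'
from h import *
from rig import status,viewer; o=status.get_obs(); print(o["position"],o["q"].round(2),o["ft_force"])
c=viewer.camera("top"); s=viewer.camera("scene")
a=np.zeros((600,800,3),np.uint8)
a[:,:400]=cv2.resize(c["pixels"][125:230,270:340],(400,600),interpolation=cv2.INTER_CUBIC)
a[:320,400:]=cv2.resize(s["pixels"][180:300,170:320],(400,320),interpolation=cv2.INTER_CUBIC)
cv2.imwrite("pics/dig0.png",a); print(proj(c,b2w([.058,0,.0137])),proj(c,b2w([-.055,.0765,.104])),proj(c,b2w([.06,.0865,.13])))
deltas([lipb(-30,80,38),lipb(-30,25,38),lipb(20,20,38),lipb(40,18.5,38),lipb(57,17,38)])
E
```

```text
[ 0.51767735 -0.02260201  0.17578839] [-0.23  0.58  1.52 -0.06  1.34  1.42] [ 0.13249595  0.98071804 -1.17441534]
[308.72676829 163.49018599] [283.51649223 194.66625735] [282.42041594 152.2049985 ]
rot [-0.1, -0.0, -0.0] pos [0.0006, 0.0031, 0.0008] world [ 0.517 -0.026  0.176]
rot [-0.1, -0.0, -0.0] pos [0.0176, 0.003, 0.0531] world [ 0.517 -0.026  0.121]
rot [-0.1, -0.0, -0.0] pos [0.0667, 0.0028, 0.0424] world [ 0.567 -0.028  0.116]
rot [-0.1, -0.0, -0.0] pos [0.0862, 0.0027, 0.0377] world [ 0.587 -0.029  0.115]
rot [-0.1, -0.0, -0.0] pos [0.1029, 0.0027, 0.0338] world [ 0.604 -0.03   0.113]
```

View pics/dig0.png

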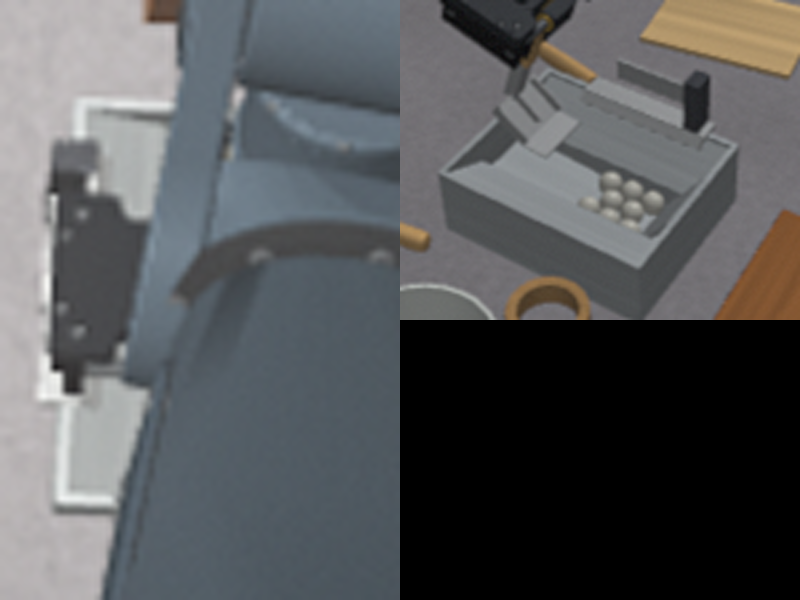

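The scene crop shows the pitched scoop hanging over the channel at (540,120), with all eight balls packed at the far end around (625,200). I'll lower it and dig.

arm_command(
  delta_rot=[
    [0, 0, 0],
    [0, 0, 0],
    [0, 0, 0],
    [0, 0, 0],
    [0, 0, 0],
    [0, 0, 0],
    [0, 0, 0],
    [0, 0, 0],
    [0, 0, 0],
    [0, 0, 0],
  ],
  delta_pos=[
    [0.006, 0.003, 0.018],
    [0.012, 0.003, 0.036],
    [0.018, 0.003, 0.053],
    [0.018, 0.003, 0.053],
    [0.03, 0.003, 0.05],
    [0.042, 0.003, 0.0475],
    [0.054, 0.003, 0.045],
    [0.067, 0.003, 0.042],
    [0.067, 0.003, 0.042],
    [0.067, 0.003, 0.042],
  ],
  gripper=[1, 1, 1, 1, 1, 1, 1, 1, 1, 1],
)

```text
time: 6.67
position: [0.5678, -0.0286, 0.1171]
tool_rot: [0.987, -0.028, -0.156, -0.003]
ft_force: [-0.3, -0.1, -1.8]
grip_width: 0.0158
grip_force: 60.0
```

```bash
python3 - <<'E'
from h import *
from rig import status,viewer; o=status.get_obs(); print(o["position"],o["ft_force"],o["moment"])
deltas([lipb(20,20,38),lipb(40,18.5,38),lipb(58,17,38),lipb(61.5,21.5,28),lipb(64.3,25.5,20),lipb(68,31,10),lipb(74,40,0),lipb(81,50,-4),lipb(88,60,-4)])
E
```

```text
[ 0.56778542 -0.02856504  0.11711131] [-0.29571388 -0.09440732 -1.80956318] [ 0.07205683 -0.24593417  0.01286963]
rot [-0.1, -0.1, -0.0] pos [-0.0006, -0.0003, 0.0013] world [ 0.567 -0.028  0.116]
rot [-0.1, -0.1, -0.0] pos [0.0189, -0.0004, -0.0035] world [ 0.587 -0.029  0.115]
rot [-0.1, -0.1, -0.0] pos [0.0364, -0.0005, -0.0076] world [ 0.605 -0.03   0.113]
rot [-0.1, 9.9, -0.0] pos [0.0251, -0.0004, -0.0015] world [ 0.592 -0.03   0.111]
rot [-0.0, 17.9, -0.0] pos [0.0174, -0.0004, 0.0046] world [ 0.583 -0.029  0.107]
rot [0.0, 27.9, 0.0] pos [0.0101, -0.0004, 0.0132] world [ 0.573 -0.029  0.101]
rot [0.0, 37.9, 0.0] pos [0.0066, -0.0004, 0.0192] world [ 0.568 -0.028  0.097]
rot [0.1, 41.9, 0.0] pos [0.0084, -0.0004, 0.0143] world [ 0.571 -0.028  0.101]
rot [0.1, 41.9, 0.0] pos [0.012, -0.0004, 0.0027] world [ 0.578 -0.029  0.111]
```

arm_command(
  delta_rot=[
    [0, 0, 0],
    [0, 0, 0],
    [0, 0, 0],
    [0, 0, 0],
    [0, 0, 0],
    [0, 0, 0],
    [0, 0, 0],
    [0, 0, 0],
    [0, 0, 0],
    [0, 0, 0],
    [0, 0, 0],
    [0, 0, 0],
  ],
  delta_pos=[
    [0.003, 0, 0.0005],
    [0.006, 0, -0.0005],
    [0.01, 0, -0.001],
    [0.013, 0, -0.002],
    [0.016, 0, -0.0025],
    [0.019, 0, -0.003],
    [0.022, 0, -0.004],
    [0.025, 0, -0.005],
    [0.029, 0, -0.006],
    [0.032, 0, -0.0065],
    [0.034, 0, -0.007],
    [0.034, 0, -0.007],
  ],
  gripper=[1, 1, 1, 1, 1, 1, 1, 1, 1, 1, 1, 1],
)

```text
time: 7.67
position: [0.6029, -0.0308, 0.1122]
tool_rot: [0.987, -0.028, -0.157, -0.003]
ft_force: [-1.4, -0.2, 0.5]
grip_width: 0.0158
grip_force: 60.0
```

```bash
python3 - <<'E'
from h import *
from rig import status,viewer; o=status.get_obs(); print(o["position"],o["ft_force"],o["moment"])
s=viewer.camera("scene"); 
w=viewer.camera("wrist")
a=np.zeros((600,800,3),np.uint8)
a[:400,:500]=cv2.resize(s["pixels"][180:300,170:320],(500,400),interpolation=cv2.INTER_CUBIC)
a[400:,:300]=cv2.resize(w["pixels"],(300,200)) 
a[:400,500:]=cv2.resize(w["pixels"][60:260,180:330],(300,400))
cv2.imwrite("pics/dig1.png",a)
deltas([lipb(58,17,38),lipb(61.5,21.5,28),lipb(64.3,25.5,20),lipb(68,31,10),lipb(74,40,0),lipb(81,50,-4),lipb(88,60,-4)])
E
```

```text
[ 0.60293222 -0.03082568  0.11224761] [-1.39311165 -0.21425699  0.52917599] [-0.08609383  0.24958293  0.01664028]
rot [-0.1, -0.0, -0.1] pos [0.0015, -0.0007, -0.0014] world [ 0.605 -0.03   0.113]
rot [-0.1, 10.0, -0.0] pos [-0.0099, -0.0007, 0.0047] world [ 0.592 -0.03   0.111]
rot [-0.0, 18.0, -0.0] pos [-0.0176, -0.0006, 0.0108] world [ 0.583 -0.029  0.107]
rot [0.0, 28.0, 0.0] pos [-0.0249, -0.0006, 0.0195] world [ 0.573 -0.029  0.101]
rot [0.1, 38.0, 0.0] pos [-0.0283, -0.0006, 0.0254] world [ 0.568 -0.028  0.097]
rot [0.1, 42.0, 0.0] pos [-0.0265, -0.0006, 0.0206] world [ 0.571 -0.028  0.101]
rot [0.1, 42.0, 0.0] pos [-0.0229, -0.0006, 0.0089] world [ 0.578 -0.029  0.111]
```

View pics/dig1.png

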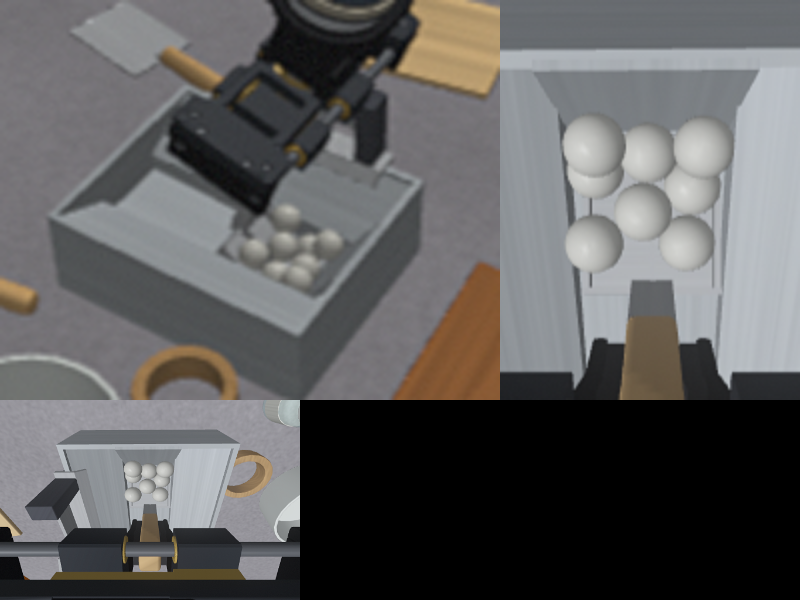

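The wrist crop shows the scoop under all eight balls, with two of them already riding on top. Next I curl it up along the incline.

arm_command(
  delta_rot=[
    [0, 0, 0],
    [0, 5, 0],
    [0, 10, 0],
    [0, 14, 0],
    [0, 18, 0],
    [0, 23, 0],
    [0, 28, 0],
    [0, 33, 0],
    [0, 38, 0],
    [0, 40, 0],
    [0, 42, 0],
    [0, 42, 0],
  ],
  delta_pos=[
    [0.001, 0, -0.001],
    [-0.004, 0, 0.002],
    [-0.01, 0, 0.0045],
    [-0.014, 0, 0.0075],
    [-0.018, 0, 0.0105],
    [-0.0215, 0, 0.015],
    [-0.025, 0, 0.019],
    [-0.027, 0, 0.0225],
    [-0.029, 0, 0.025],
    [-0.028, 0, 0.023],
    [-0.027, 0, 0.02],
    [-0.025, 0, 0.0145],
  ],
  gripper=[1, 1, 1, 1, 1, 1, 1, 1, 1, 1, 1, 1],
)

```text
time: 8.77
position: [0.572, -0.0283, 0.1052]
tool_rot: [0.978, -0.028, 0.206, 0.006]
ft_force: [-0.2, 0.5, -1.1]
grip_width: 0.0159
grip_force: 60.0
```

```bash
python3 - <<'E'
from h import *
from rig import status,viewer; o=status.get_obs(); print(o["position"],o["ft_force"],o["moment"])
w=viewer.camera("wrist")
cv2.imwrite("pics/dig2.png",cv2.resize(w["pixels"][60:280,150:360],(570,600)))
deltas([lipb(83,57,-4),lipb(88,66,-4),lipb(80,80,-4),lipb(60,110,0),orgb(0,0,110,0)])
E
```

```text
[ 0.57197023 -0.02833102  0.10515911] [-0.22015403  0.52163699 -1.14963938] [0.10844468 0.64361563 0.0222843 ]
rot [0.1, -0.1, -0.0] pos [-0.0009, -0.0006, -0.0015] world [ 0.573 -0.029  0.108]
rot [0.1, -0.1, -0.0] pos [0.0073, -0.0006, -0.0077] world [ 0.578 -0.029  0.117]
rot [0.1, -0.1, -0.0] pos [0.0057, -0.0006, -0.0237] world [ 0.57  -0.028  0.131]
rot [0.1, -4.1, -0.1] pos [0.0055, -0.0004, -0.0632] world [ 0.554 -0.028  0.167]
rot [0.1, -4.1, -0.1] pos [-0.0089, -0.0002, -0.0866] world [ 0.532 -0.026  0.182]
```

View pics/dig2.png

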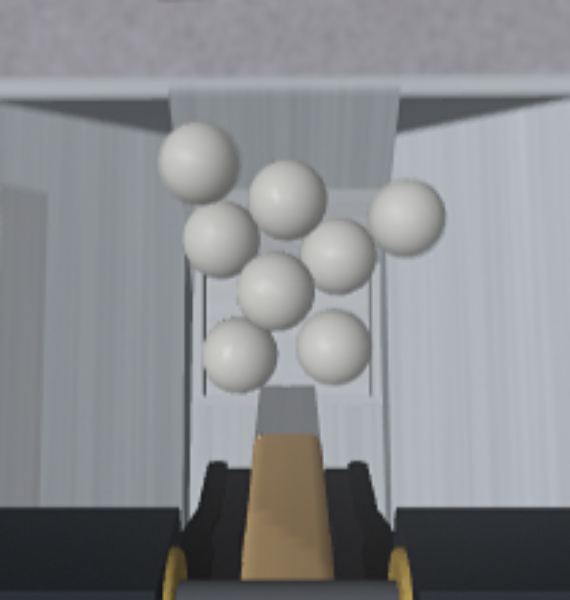

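The wrist view shows four balls in the pocket, two heaped on them at (275,290) and (288,200), one hanging at the lip (200,160), and one fallen to the flank (405,217). The heap is good, so I lift slowly.

arm_command(
  delta_rot=[
    [0, 0, 0],
    [0, 0, 0],
    [0, 0, 0],
    [0, 0, 0],
    [0, -1, 0],
    [0, -2, 0],
    [0, -3, 0],
    [0, -4, 0],
    [0, -4, 0],
    [0, -4, 0],
    [0, -4, 0],
    [0, -4, 0],
  ],
  delta_pos=[
    [0.003, 0, -0.004],
    [0.006, 0, -0.01],
    [0.006, 0, -0.018],
    [0.006, 0, -0.026],
    [0.006, 0, -0.034],
    [0.004, 0, -0.042],
    [0.002, 0, -0.05],
    [-0.001, 0, -0.058],
    [-0.004, 0, -0.067],
    [-0.007, 0, -0.077],
    [-0.009, 0, -0.0865],
    [-0.009, 0, -0.0865],
  ],
  gripper=[1, 1, 1, 1, 1, 1, 1, 1, 1, 1, 1, 1],
)

```text
time: 9.82
position: [0.53, -0.0262, 0.1831]
tool_rot: [0.984, -0.028, 0.174, 0.006]
ft_force: [0.5, -1.1, -1.8]
grip_width: 0.0159
grip_force: 60.0
```

```bash
python3 - <<'E'
from h import *
from rig import status,viewer; o=status.get_obs(); print(o["position"],o["ft_force"],o["moment"])
w=viewer.camera("wrist"); s=viewer.camera("scene")
a=np.zeros((500,800,3),np.uint8)
a[:,:400]=cv2.resize(w["pixels"][60:280,165:341],(400,500))
a[:300,400:]=cv2.resize(s["pixels"][150:270,165:325],(400,300))
cv2.imwrite("pics/lift.png",a)
T=np.eye(4);T[:3,:3]=R.from_quat(o["tool_rot"]).as_matrix();T[:3,3]=o["position"];P=T@np.array(w["mount"])
S=R.from_matrix(T[:3,:3]@RTS2.T);org=T[:3,3]-S.apply(TCP2);print(org,S.as_euler("ZYX",degrees=True), "bin",R.from_euler("z",3,degrees=True).apply(org-BIN))
for q in [(.0373,.027,.0155),(.0373,-.027,.0155),(-.0245,.027,.0155),(-.0245,-.027,.0155)]:
    print((proj(w,org+S.apply(q),P)-[165,60])*2.2727)
for q in [(.09,.0765+.01,.075),(-.018,.0765,.126),(.052,.075,.13),(.052,.097,.13)]: print(q,(proj(w,b2w(q),P)-[165,60])*2.2727)
deltas([orgb(0,0,95,0),orgb(0,45,76,0)])
E
```

```text
[ 0.53001827 -0.02615321  0.18309246] [ 0.53236725 -1.09678449 -1.80188412] [0.06107953 0.40860999 0.02359015]
[ 0.57611088 -0.02883844  0.11083784] [-2.97166196 -0.08202419 -0.05194914] bin [-1.39567566e-03  8.86423893e-05  1.10837842e-01]
[129.45943977 154.68787901]
[286.07797773 154.09759618]
[129.263824   334.09274015]
[287.88990107 333.41290346]
(0.09, 0.0865, 0.075) [ 1.94590907 61.28542729]
(-0.018, 0.0765, 0.126) [-15.50194776 311.38422037]
(0.052, 0.075, 0.13) [-12.26889641 105.44322063]
(0.052, 0.097, 0.13) [-76.96193783 105.62638188]
rot [0.1, -0.1, 0.0] pos [-0.0047, -0.0002, 0.0142] world [ 0.532 -0.026  0.167]
rot [0.1, -0.1, 0.0] pos [-0.0114, -0.0453, 0.0318] world [0.534 0.019 0.148]
```

View pics/lift.png

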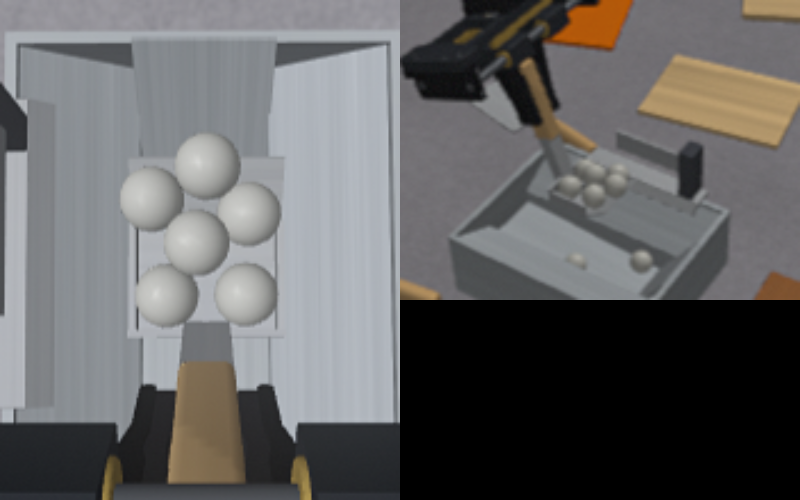

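The view shows six balls in the scoop: four in the layer and two on top, (197,242) and (152,198). Two remain in the bin. The lip corners (130,157) and (284,157) match the prediction, so the scoop hasn't slipped. Next I move it slowly towards the sill.

arm_command(
  delta_rot=[
    [0, 0, 0],
    [0, 0, 0],
    [0, 0, 0],
    [0, 0, 0],
    [0, 0, 0],
    [0, 0, 0],
    [0, 0, 0],
    [0, 0, 0],
    [0, 0, 0],
    [0, 0, 0],
    [0, 0, 0],
    [0, 0, 0],
  ],
  delta_pos=[
    [-0.001, -0.002, 0.003],
    [-0.002, -0.005, 0.006],
    [-0.003, -0.009, 0.009],
    [-0.004, -0.013, 0.012],
    [-0.005, -0.017, 0.015],
    [-0.006, -0.021, 0.018],
    [-0.007, -0.025, 0.021],
    [-0.008, -0.029, 0.024],
    [-0.009, -0.033, 0.027],
    [-0.01, -0.036, 0.03],
    [-0.0115, -0.038, 0.032],
    [-0.0115, -0.038, 0.032],
  ],
  gripper=[1, 1, 1, 1, 1, 1, 1, 1, 1, 1, 1, 1],
)

```text
time: 10.92
position: [0.5328, 0.012, 0.1469]
tool_rot: [0.985, -0.027, 0.173, 0.006]
ft_force: [0.6, -0.2, -1.8]
grip_width: 0.0155
grip_force: 60.0
```

```bash
cat >> h.py <<'E'
def where(o):
    M=R.from_quat(o["tool_rot"]).as_matrix();S=R.from_matrix(M@RTS2.T);org=np.array(o["position"])-S.apply(TCP2)
    print("org",org.round(4),"ypr",S.as_euler("ZYX",degrees=True).round(2),"bin mm",(1000*R.from_euler("z",-BY,degrees=True).apply(org-BIN)).round(1),"F",o["ft_force"].round(1),"M",o["moment"].round(2),"t",o["time"])
E
python3 - <<'E'
from h import *
from rig import status,viewer; o=status.get_obs(); where(o)
w=viewer.camera("wrist"); cv2.imwrite("pics/sill.png",cv2.resize(w["pixels"][60:280,120:340],(500,500)))
deltas([orgb(0,38,76,0),orgb(0,60,76,0),orgb(0,90,76,0),orgb(0,125,76,0)])
E
```

```text
org [0.5787 0.0094 0.0745] ypr [-2.93  0.08 -0.03] bin mm [-0.8 38.4 74.5] F [ 0.6 -0.2 -1.8] M [0.08 0.52 0.06] t 10.9167
rot [0.0, 0.0, 0.1] pos [0.0008, 0.0001, -0.0009] world [0.533 0.012 0.148]
rot [0.0, 0.0, 0.1] pos [0.0007, -0.0219, -0.001] world [0.535 0.034 0.148]
rot [0.0, 0.0, 0.1] pos [0.0006, -0.0519, -0.0011] world [0.536 0.064 0.148]
rot [0.0, 0.0, 0.1] pos [0.0005, -0.0869, -0.0012] world [0.538 0.098 0.148]
```

View pics/sill.png

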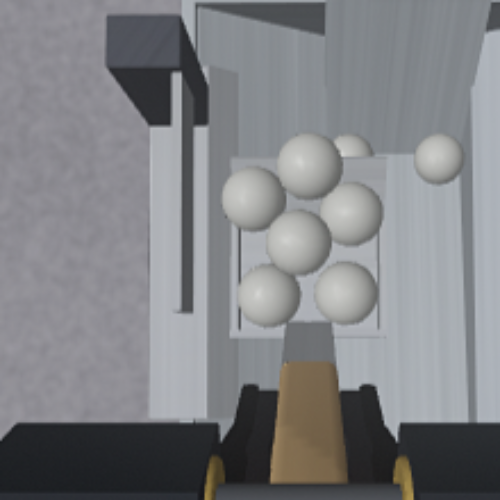

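The scoop is level at the sill edge with its lip corners at (232,157) and (385,157). The blade's free end at (183,310) lies just ahead of the handle neck (310,322). I'll shift about 1.5 mm towards -x, raise by about 1.5 mm, and slide on.

arm_command(
  delta_rot=[
    [0, 0, 0],
    [0, 0, 0],
    [0, 0, 0],
    [0, 0, 0],
    [0, 0, 0],
    [0, 0, 0],
    [0, 0, 0],
    [0, 0, 0],
  ],
  delta_pos=[
    [-0.0005, 0, -0.002],
    [-0.0005, 0, -0.002],
    [-0.0005, -0.003, -0.002],
    [-0.0005, -0.006, -0.002],
    [-0.0005, -0.009, -0.002],
    [-0.0005, -0.012, -0.002],
    [-0.0005, -0.015, -0.002],
    [-0.0005, -0.015, -0.002],
  ],
  gripper=[1, 1, 1, 1, 1, 1, 1, 1],
)

```text
time: 11.63
position: [0.533, 0.0271, 0.1492]
tool_rot: [0.984, -0.027, 0.173, 0.006]
ft_force: [-0.4, -0.1, -2.1]
grip_width: 0.0157
grip_force: 60.0
```

```bash
python3 - <<'E'
from h import *
from rig import status,viewer; o=status.get_obs(); where(o)
deltas([orgb(-2,53,76,0),orgb(-2,90,76,0),orgb(-2,130,76,0)])
E
```

```text
org [0.579  0.0245 0.0769] ypr [-2.92 -0.   -0.04] bin mm [-1.3 53.5 76.9] F [-0.4 -0.1 -2.1] M [ 0.05  0.47 -0.03] t 11.6333
rot [0.0, -0.0, 0.1] pos [-0.001, 0.0005, 0.0006] world [0.532 0.027 0.148]
rot [0.0, -0.0, 0.1] pos [-0.0011, -0.0365, 0.0005] world [0.534 0.064 0.148]
rot [0.0, -0.0, 0.1] pos [-0.0011, -0.0765, 0.0003] world [0.536 0.104 0.148]
```

arm_command(
  delta_rot=[
    [0, 0, 0],
    [0, 0, 0],
    [0, 0, 0],
    [0, 0, 0],
    [0, 0, 0],
    [0, 0, 0],
    [0, 0, 0],
    [0, 0, 0],
    [0, 0, 0],
    [0, 0, 0],
    [0, 0, 0],
    [0, 0, 0],
  ],
  delta_pos=[
    [-0.001, -0.002, 0.001],
    [-0.001, -0.005, 0.001],
    [-0.001, -0.008, 0.001],
    [-0.001, -0.011, 0.001],
    [-0.001, -0.014, 0.001],
    [-0.001, -0.017, 0.001],
    [-0.001, -0.02, 0.001],
    [-0.001, -0.022, 0.001],
    [-0.001, -0.024, 0.001],
    [-0.001, -0.026, 0.001],
    [-0.001, -0.028, 0.001],
    [-0.001, -0.03, 0.001],
  ],
  gripper=[1, 1, 1, 1, 1, 1, 1, 1, 1, 1, 1, 1],
)

```text
time: 12.63
position: [0.5343, 0.0566, 0.1479]
tool_rot: [0.984, -0.028, 0.174, 0.006]
ft_force: [0.6, 0.1, -2.8]
grip_width: 0.0153
grip_force: 60.0
```

```bash
cat >> h.py <<'E'
def balls(o,w,name=None):
    M=R.from_quat(o["tool_rot"]).as_matrix();T=np.eye(4);T[:3,:3]=M;T[:3,3]=o["position"];P=T@np.array(w["mount"])
    S=R.from_matrix(M@RTS2.T);org=T[:3,3]-S.apply(TCP2)
    g=cv2.cvtColor(w["pixels"],cv2.COLOR_BGR2GRAY); g=cv2.resize(g,None,fx=3,fy=3,interpolation=cv2.INTER_CUBIC)
    cs=cv2.HoughCircles(cv2.GaussianBlur(g,(5,5),0),cv2.HOUGH_GRADIENT_ALT,1.5,25,param1=150,param2=.75,minRadius=22,maxRadius=60)
    for u,v,r in ([] if cs is None else cs[0]):
        u,v,rr=u/3,v/3,r/3
        oo,d=ray(w,u,v,P); z=w["fx"]*.011/rr; p=oo+d*z   # depth from size
        q=S.inv().apply(onz(w,u,v,org[2]+.0135,P)-org)
        print("px",round(u),round(v),"r",round(rr,1),"scoop@layer mm",(q*1000).round(0)[:2],"depth-est world",p.round(3), "scoop z",round(1000*(p-org)[2]))
E
python3 - <<'E'
from h import *
from rig import status,viewer; o=status.get_obs(); where(o)
w=viewer.camera("wrist"); balls(o,w); cv2.imwrite("pics/s2.png",w["pixels"])
deltas([orgb(-2,90,76,0),orgb(-2,130,76,0)])
E
```

```text
org [0.5803 0.0539 0.0756] ypr [-2.98 -0.02 -0.04] bin mm [-1.5 83.  75.6] F [ 0.6  0.1 -2.8] M [ 0.08  0.36 -0.04] t 12.6333
px 236 190 r 15.0 scoop@layer mm [-11.  17.] depth-est world [0.569 0.07  0.105] scoop z 29
px 358 157 r 10.6 scoop@layer mm [ 14. -80.] depth-est world [ 0.602 -0.053  0.013] scoop z -63
px 272 188 r 14.8 scoop@layer mm [-10. -12.] depth-est world [0.569 0.044 0.101] scoop z 25
px 338 122 r 10.3 scoop@layer mm [ 42. -65.] depth-est world [ 0.642 -0.037  0.007] scoop z -69
px 357 130 r 10.3 scoop@layer mm [ 36. -80.] depth-est world [ 0.632 -0.057  0.004] scoop z -72
px 338 122 r 12.7 scoop@layer mm [ 42. -65.] depth-est world [ 0.626 -0.02   0.066] scoop z -10
px 316 128 r 10.8 scoop@layer mm [ 38. -47.] depth-est world [ 0.634 -0.01   0.019] scoop z -57
rot [0.0, -0.0, 0.1] pos [-0.0002, -0.0068, -0.0005] world [0.534 0.064 0.148]
rot [0.0, -0.0, 0.1] pos [-0.0003, -0.0467, -0.0007] world [0.536 0.104 0.148]
```

arm_command(
  delta_rot=[
    [0, 0, 0],
    [0, 0, 0],
    [0, 0, 0],
    [0, 0, 0],
    [0, 0, 0],
    [0, 0, 0],
    [0, 0, 0],
    [0, 0, 0],
    [0, 0, 0],
    [0, 0, 0],
    [0, 0, 0],
    [0, 0, 0],
  ],
  delta_pos=[
    [0, -0.003, 0],
    [0, -0.006, 0],
    [0, -0.01, 0],
    [0, -0.014, 0],
    [0, -0.018, 0],
    [0, -0.022, 0],
    [0, -0.026, 0],
    [0, -0.03, 0],
    [0, -0.035, 0],
    [0, -0.04, 0],
    [0, -0.045, 0],
    [0, -0.047, 0],
  ],
  gripper=[1, 1, 1, 1, 1, 1, 1, 1, 1, 1, 1, 1],
)

```text
time: 13.68
position: [0.5369, 0.1041, 0.1478]
tool_rot: [0.984, -0.027, 0.174, 0.006]
ft_force: [-0.0, -0.3, -1.7]
grip_width: 0.0156
grip_force: 60.0
```

```bash
python3 - <<'E'
from h import *
from rig import status,viewer; o=status.get_obs(); where(o)
w=viewer.camera("wrist"); balls(o,w); cv2.imwrite("pics/s3.png",w["pixels"])
deltas([orgb(-2,130,76,0),orgb(-2,130,165,-3)])
E
```

```text
org [0.5829 0.1015 0.0755] ypr [-2.93 -0.02 -0.04] bin mm [ -1.4 130.6  75.5] F [-0.  -0.3 -1.7] M [ 0.07  0.36 -0.04] t 13.6833
px 406 153 r 11.0 scoop@layer mm [  17. -117.] depth-est world [ 0.605 -0.05   0.024] scoop z -51
px 236 160 r 12.8 scoop@layer mm [12. 16.] depth-est world [0.599 0.118 0.066] scoop z -9
px 236 190 r 13.3 scoop@layer mm [-11.  16.] depth-est world [0.573 0.119 0.075] scoop z 0
px 407 131 r 10.3 scoop@layer mm [  35. -119.] depth-est world [ 0.632 -0.063  0.004] scoop z -71
px 386 122 r 12.2 scoop@layer mm [  42. -103.] depth-est world [ 0.628 -0.018  0.056] scoop z -20
px 269 160 r 13.5 scoop@layer mm [ 13. -10.] depth-est world [0.597 0.091 0.08 ] scoop z 5
px 236 160 r 15.6 scoop@layer mm [12. 16.] depth-est world [0.592 0.115 0.113] scoop z 38
px 364 128 r 10.3 scoop@layer mm [ 37. -85.] depth-est world [ 0.637 -0.017  0.005] scoop z -70
px 386 122 r 9.8 scoop@layer mm [  42. -103.] depth-est world [ 0.646 -0.048 -0.009] scoop z -85
rot [0.0, -0.0, 0.1] pos [-0.0003, 0.0007, -0.0007] world [0.536 0.104 0.148]
rot [0.0, 3.0, 0.1] pos [0.0258, 0.0009, -0.0832] world [0.533 0.104 0.235]
```

arm_command(
  delta_rot=[
    [0, 0, 0],
    [0, 1, 0],
    [0, 2, 0],
    [0, 3, 0],
    [0, 3, 0],
    [0, 3, 0],
    [0, 3, 0],
    [0, 3, 0],
    [0, 3, 0],
    [0, 3, 0],
  ],
  delta_pos=[
    [0.001, 0, -0.003],
    [0.003, 0, -0.01],
    [0.006, 0, -0.02],
    [0.009, 0, -0.031],
    [0.013, 0, -0.043],
    [0.017, 0, -0.055],
    [0.021, 0, -0.067],
    [0.024, 0, -0.076],
    [0.026, 0, -0.083],
    [0.026, 0, -0.083],
  ],
  gripper=[1, 1, 1, 1, 1, 1, 1, 1, 1, 1],
)

```text
time: 14.57
position: [0.5337, 0.1037, 0.2374]
tool_rot: [0.979, -0.027, 0.202, 0.007]
ft_force: [-0.5, 0.5, -1.9]
grip_width: 0.0156
grip_force: 60.0
```

```bash
cat >> h.py <<'E'
def lipw(x,y,z,pitch,yaw=-3): return tool([x,y,z],yaw,pitch,ref=LIP,rts=RTS2,tcp=TCP2)
E
python3 - <<'E'
from h import *
from rig import status,viewer; o=status.get_obs(); where(o); print(o["q"].round(2))
w=viewer.camera("wrist"); balls(o,w)
deltas([lipw(.545,-.269,.185,-3)])
E
```

```text
org [0.5838 0.1009 0.1678] ypr [-2.97 -3.32 -0.04] bin mm [ -0.5 130.  167.8] F [-0.5  0.5 -1.9] M [0.02 0.41 0.03] t 14.5667
[ 0.    0.28  1.92 -0.05  0.54  1.66]
px 492 74 r 17.4 scoop@layer mm [  83. -193.] depth-est world [ 0.631 -0.051  0.235] scoop z 67
px 268 160 r 15.3 scoop@layer mm [12. -9.] depth-est world [0.59  0.092 0.202] scoop z 34
px 236 160 r 12.5 scoop@layer mm [12. 16.] depth-est world [0.602 0.118 0.155] scoop z -13
px 453 166 r 18.8 scoop@layer mm [   7. -155.] depth-est world [ 0.572 -0.013  0.242] scoop z 74
px 370 174 r 8.7 scoop@layer mm [  1. -89.] depth-est world [ 0.603 -0.045  0.037] scoop z -131
px 270 190 r 14.2 scoop@layer mm [-11. -11.] depth-est world [0.571 0.091 0.184] scoop z 16
px 175 98 r 17.5 scoop@layer mm [64. 66.] depth-est world [0.627 0.15  0.233] scoop z 66
px 356 150 r 8.6 scoop@layer mm [ 20. -78.] depth-est world [ 0.634 -0.03   0.035] scoop z -132
px 268 160 r 11.8 scoop@layer mm [12. -9.] depth-est world [0.604 0.088 0.139] scoop z -29
px 236 190 r 14.8 scoop@layer mm [-12.  17.] depth-est world [0.571 0.117 0.192] scoop z 24
px 369 156 r 8.6 scoop@layer mm [ 15. -89.] depth-est world [ 0.625 -0.047  0.034] scoop z -134
rot [0.0, -0.2, 0.0] pos [-0.0489, 0.3716, -0.0213] world [ 0.459 -0.264  0.237]
```

Exactly four balls sit in the pocket (±12, ±14 mm). I carry them to the tub.

arm_command(
  delta_rot=[
    [0, 0, 0],
    [0, 0, 0],
    [0, 0, 0],
    [0, 0, 0],
    [0, 0, 0],
    [0, 0, 0],
    [0, 0, 0],
    [0, 0, 0],
    [0, 0, 0],
    [0, 0, 0],
    [0, 0, 0],
    [0, 0, 0],
  ],
  delta_pos=[
    [-0.0003, 0.003, 0],
    [-0.001, 0.009, -0.0005],
    [-0.002, 0.018, -0.001],
    [-0.004, 0.03, -0.0015],
    [-0.006, 0.044, -0.0025],
    [-0.008, 0.06, -0.0035],
    [-0.01, 0.076, -0.0045],
    [-0.012, 0.092, -0.0055],
    [-0.014, 0.108, -0.006],
    [-0.016, 0.124, -0.007],
    [-0.018, 0.14, -0.008],
    [-0.02, 0.156, -0.009],
  ],
  gripper=[1, 1, 1, 1, 1, 1, 1, 1, 1, 1, 1, 1],
)

```text
time: 15.62
position: [0.5014, -0.0518, 0.2347]
tool_rot: [0.98, -0.027, 0.198, 0.007]
ft_force: [-0.1, 0.6, -1.9]
grip_width: 0.0156
grip_force: 60.0
```

arm_command(
  delta_rot=[
    [0, 0, 0],
    [0, 0, 0],
    [0, 0, 0],
    [0, 0, 0],
    [0, 0, 0],
    [0, 0, 0],
    [0, 0, 0],
    [0, 0, 0],
    [0, 0, 0],
    [0, 0, 0],
    [0, 0, 0],
    [0, 0, 0],
  ],
  delta_pos=[
    [-0.002, 0.016, -0.001],
    [-0.004, 0.032, -0.002],
    [-0.006, 0.048, -0.003],
    [-0.008, 0.064, -0.004],
    [-0.01, 0.08, -0.005],
    [-0.012, 0.096, -0.006],
    [-0.015, 0.112, -0.007],
    [-0.018, 0.128, -0.008],
    [-0.021, 0.144, -0.009],
    [-0.023, 0.158, -0.01],
    [-0.026, 0.17, -0.011],
    [-0.028, 0.18, -0.012],
  ],
  gripper=[1, 1, 1, 1, 1, 1, 1, 1, 1, 1, 1, 1],
)

```text
time: 16.62
position: [0.4608, -0.2301, 0.2353]
tool_rot: [0.98, -0.028, 0.199, 0.007]
ft_force: [-0.0, 0.2, -1.7]
grip_width: 0.0152
grip_force: 60.0
```

```bash
python3 - <<'E'
from h import *
from rig import status,viewer; o=status.get_obs(); where(o); print(o["q"].round(2))
w=viewer.camera("wrist"); balls(o,w); cv2.imwrite("pics/tub.png",w["pixels"])
M=R.from_quat(o["tool_rot"]).as_matrix();T=np.eye(4);T[:3,:3]=M;T[:3,3]=o["position"];P=T@np.array(w["mount"])
deltas([lipw(.548,-.269,.10,-3),lipw(.548,-.269,.085,20),lipw(.548,-.269,.055,40),lipw(.548,-.269,.055,70)])
E
```

```text
org [ 0.5104 -0.233   0.1654] ypr [-3.03 -2.95 -0.05] bin mm [ -56.3 -207.2  165.4] F [-0.   0.2 -1.7] M [ 0.08  0.51 -0.07] t 16.6167
[-0.85  0.25  1.96  0.45  0.69  0.46]
px 209 30 r 17.6 scoop@layer mm [122.  39.] depth-est world [ 0.595 -0.208  0.236] scoop z 70
px 236 190 r 15.0 scoop@layer mm [-12.  17.] depth-est world [ 0.497 -0.217  0.194] scoop z 29
px 196 122 r 19.3 scoop@layer mm [43. 49.] depth-est world [ 0.531 -0.199  0.247] scoop z 81
px 270 160 r 12.3 scoop@layer mm [ 12. -11.] depth-est world [ 0.529 -0.246  0.147] scoop z -19
px 270 189 r 13.0 scoop@layer mm [-11. -11.] depth-est world [ 0.501 -0.244  0.16 ] scoop z -6
px 270 160 r 15.6 scoop@layer mm [ 12. -11.] depth-est world [ 0.516 -0.243  0.204] scoop z 39
rot [0.2, -0.0, -0.0] pos [-0.0302, 0.0318, 0.0778] world [ 0.462 -0.264  0.152]
rot [0.1, -23.0, -0.1] pos [0.0007, 0.0317, 0.0751] world [ 0.489 -0.266  0.167]
rot [0.0, -43.0, -0.2] pos [0.0239, 0.0314, 0.101] world [ 0.521 -0.267  0.152]
rot [-0.1, -73.0, -0.4] pos [0.0723, 0.0311, 0.1208] world [ 0.573 -0.27   0.153]
```

arm_command(
  delta_rot=[
    [0, 0, 0],
    [0, 0, 0],
    [0, 0, 0],
    [0, 0, 0],
    [0, -4, 0],
    [0, -9, 0],
    [0, -14, 0],
    [0, -19, 0],
    [0, -23, 0],
    [0, -23, 0],
    [0, -23, 0],
    [0, -23, 0],
  ],
  delta_pos=[
    [-0.008, 0.01, 0.015],
    [-0.015, 0.02, 0.035],
    [-0.023, 0.028, 0.058],
    [-0.03, 0.032, 0.077],
    [-0.026, 0.032, 0.077],
    [-0.02, 0.032, 0.077],
    [-0.013, 0.032, 0.076],
    [-0.006, 0.032, 0.075],
    [0.0, 0.032, 0.075],
    [0.0, 0.032, 0.075],
    [0.0, 0.032, 0.075],
    [0.0, 0.032, 0.075],
  ],
  gripper=[1, 1, 1, 1, 1, 1, 1, 1, 1, 1, 1, 1],
)

```text
time: 17.67
position: [0.4878, -0.2613, 0.1661]
tool_rot: [1.0, -0.028, -0.001, 0.0]
ft_force: [-0.4, 0.2, -1.7]
grip_width: 0.0155
grip_force: 60.0
```

```bash
python3 - <<'E'
from h import *
from rig import status,viewer; o=status.get_obs(); where(o); print(o["q"].round(2))
w=viewer.camera("wrist"); a=np.zeros((450,800,3),np.uint8)
t=viewer.camera("scene")
a[:,:400]=cv2.resize(w["pixels"][60:285,156:356],(400,450)); a[:,400:]=cv2.resize(t["pixels"][240:368,110:224],(400,450))
cv2.imwrite("pics/tub2.png",a)
deltas([lipw(.548,-.269,.085,20),lipw(.548,-.269,.06,40),lipw(.548,-.269,.055,55),lipw(.548,-.269,.055,70)])
E
```

```text
org [ 0.5063 -0.2623  0.0824] ypr [-2.94 20.07  0.17] bin mm [ -58.9 -236.7   82.4] F [-0.4  0.2 -1.7] M [ 0.13  0.08 -0.05] t 17.6667
[-0.69  0.51  1.67 -0.    0.97  0.93]
rot [-0.2, 0.1, -0.1] pos [0.0021, 0.0039, -0.0005] world [ 0.489 -0.266  0.167]
rot [-0.2, -19.9, -0.1] pos [0.0337, 0.0038, 0.0092] world [ 0.521 -0.267  0.157]
rot [-0.3, -34.9, -0.1] pos [0.0597, 0.0037, 0.0104] world [ 0.547 -0.269  0.156]
rot [-0.4, -49.9, -0.2] pos [0.0859, 0.0035, 0.0134] world [ 0.573 -0.27   0.153]
```

View pics/tub2.png

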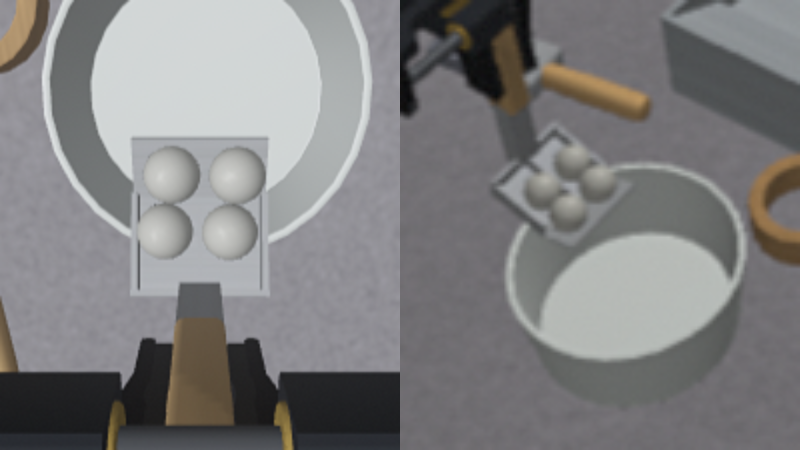

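The crop shows exactly four balls in the scoop, with the lip (200,137) well inside the tub rim, so I tip.

arm_command(
  delta_rot=[
    [0, 0, 0],
    [0, -5, 0],
    [0, -10, 0],
    [0, -15, 0],
    [0, -20, 0],
    [0, -25, 0],
    [0, -30, 0],
    [0, -35, 0],
    [0, -40, 0],
    [0, -45, 0],
    [0, -50, 0],
    [0, -50, 0],
  ],
  delta_pos=[
    [0.008, 0.004, 0],
    [0.016, 0.004, 0.002],
    [0.024, 0.004, 0.004],
    [0.033, 0.004, 0.006],
    [0.041, 0.004, 0.009],
    [0.05, 0.004, 0.0095],
    [0.058, 0.004, 0.01],
    [0.067, 0.004, 0.0105],
    [0.076, 0.004, 0.011],
    [0.085, 0.004, 0.012],
    [0.094, 0.004, 0.0135],
    [0.094, 0.004, 0.0135],
  ],
  gripper=[1, 1, 1, 1, 1, 1, 1, 1, 1, 1, 1, 1],
)

```text
time: 18.77
position: [0.5838, -0.2713, 0.1458]
tool_rot: [0.905, -0.024, -0.425, -0.012]
ft_force: [-0.9, 0.1, -4.1]
grip_width: 0.0155
grip_force: 60.0
```

arm_command(
  delta_rot=[
    [0, 0, 0],
    [0, 0, 0],
    [0, 0, 0],
    [0, 0, 0],
  ],
  delta_pos=[
    [0, 0, 0],
    [0, 0, 0],
    [0, 0, 0],
    [0, 0, 0],
  ],
  gripper=[1, 1, 1, 1],
)

```text
time: 19.1
position: [0.5826, -0.2725, 0.1562]
tool_rot: [0.907, -0.027, -0.421, -0.01]
ft_force: [-0.8, -0.5, -0.6]
grip_width: 0.0161
grip_force: 60.0
```

```bash
python3 - <<'E'
from h import *
from rig import status,viewer; o=status.get_obs(); where(o); print(o["q"].round(2))
w=viewer.camera("wrist"); balls(o,w); cv2.imwrite("pics/tub3.png",w["pixels"])
deltas([lipw(.556,-.265,.055,70),lipw(.556,-.265,.15,45),lipw(.556,-.265,.2,0)])
E
```

```text
org [ 0.5308 -0.2697  0.088 ] ypr [-3.13 69.76  0.17] bin mm [ -34.  -242.8   88. ] F [-0.8 -0.5 -0.6] M [-0.03 -0.74  0.06] t 19.1
[-0.47  1.05  0.79 -0.36  2.1   1.11]
px 268 69 r 11.8 scoop@layer mm [32. -4.] depth-est world [ 0.539 -0.281 -0.022] scoop z -110
rot [-0.2, -0.2, -0.1] pos [0.0011, -0.0062, 0.0039] world [ 0.581 -0.266  0.153]
rot [-0.1, 24.8, -0.1] pos [-0.1006, -0.0057, -0.025] world [ 0.537 -0.264  0.249]
rot [0.1, 69.8, -0.0] pos [-0.1482, -0.0053, 0.0194] world [ 0.473 -0.26   0.257]
```

arm_command(
  delta_rot=[
    [0, 0, 0],
    [0, 5, 0],
    [0, 12, 0],
    [0, 18, 0],
    [0, 25, 0],
    [0, 32, 0],
    [0, 39, 0],
    [0, 46, 0],
    [0, 53, 0],
    [0, 60, 0],
    [0, 67, 0],
    [0, 70, 0],
  ],
  delta_pos=[
    [-0.018, 0, -0.006],
    [-0.036, 0, -0.012],
    [-0.056, 0, -0.017],
    [-0.076, 0, -0.021],
    [-0.1, 0, -0.025],
    [-0.11, 0, -0.022],
    [-0.119, 0, -0.017],
    [-0.128, 0, -0.011],
    [-0.135, 0, -0.003],
    [-0.142, 0, 0.006],
    [-0.147, 0, 0.014],
    [-0.15, 0, 0.02],
  ],
  gripper=[1, 1, 1, 1, 1, 1, 1, 1, 1, 1, 1, 1],
)

```text
time: 20.15
position: [0.4672, -0.2631, 0.2569]
tool_rot: [0.984, -0.028, 0.175, 0.007]
ft_force: [0.2, 0.4, -1.5]
grip_width: 0.0158
grip_force: 60.0
```

```bash
python3 - <<'E'
from h import *
from rig import status,viewer; o=status.get_obs(); where(o)
w=viewer.camera("wrist"); balls(o,w); cv2.imwrite("pics/tub4.png",w["pixels"])
s=viewer.camera("scene"); cv2.imwrite("pics/tub4s.png",s["pixels"])
u,v=proj(s,[.561,-.269,.02]); print(u,v)
g=cv2.resize(cv2.cvtColor(s["pixels"],cv2.COLOR_BGR2GRAY),None,fx=3,fy=3,interpolation=cv2.INTER_CUBIC)
cs=cv2.HoughCircles(cv2.GaussianBlur(g,(5,5),0),cv2.HOUGH_GRADIENT_ALT,1.5,15,param1=80,param2=.6,minRadius=15,maxRadius=35)
for a in cs[0]/3: 
    if 120<a[0]<320 and 200<a[1]<360: print(a.round(1), onz(s,a[0],a[1],.016).round(3), onz(s,a[0],a[1],.03).round(3))
p,r=tool([.563,.2925,.15],1.3,0,rts=RTS2,tcp=TCP2)
deltas([lipw(.556,-.265,.2,0),(p,r)])
E
```

```text
org [ 0.5134 -0.2659  0.1847] ypr [-3.06 -0.18 -0.1 ] bin mm [ -51.6 -239.9  184.7] F [ 0.2  0.4 -1.5] M [0.14 0.45 0.03] t 20.15
px 184 32 r 17.5 scoop@layer mm [116.  58.] depth-est world [ 0.601 -0.224  0.25 ] scoop z 65
px 172 124 r 18.9 scoop@layer mm [42. 67.] depth-est world [ 0.539 -0.218  0.261] scoop z 77
px 75 108 r 9.5 scoop@layer mm [ 54. 144.] depth-est world [ 0.616 -0.063  0.089] scoop z -96
px 484 172 r 9.5 scoop@layer mm [   2. -179.] depth-est world [ 0.515 -0.531  0.086] scoop z -99
175.4191986586508 324.0128189402591
[255.  310.    9.8] [ 0.689 -0.154  0.016] [ 0.695 -0.163  0.03 ]
[311.5 200.5   8. ] [0.644 0.249 0.016] [0.651 0.233 0.03 ]
[150.  254.5   7.3] [ 0.379 -0.133  0.016] [ 0.389 -0.143  0.03 ]
[181.5 334.    6. ] [ 0.585 -0.281  0.016] [ 0.592 -0.288  0.03 ]
[275.5 243.    9. ] [0.633 0.05  0.016] [0.64  0.038 0.03 ]
[288.5 237.    7.1] [0.653 0.086 0.016] [0.659 0.072 0.03 ]
rot [-0.0, 0.1, -0.2] pos [0.0057, -0.0031, 0.0011] world [ 0.473 -0.26   0.257]
rot [1.4, 0.1, -4.2] pos [0.0047, -0.5568, 0.0373] world [0.517 0.292 0.222]
```

```bash
python3 - <<'E'
from h import *
s=pickle.load(open("cams0.pkl","rb"))["scene"]; img=cv2.imread("pics/tub4s.png")
g=cv2.cvtColor(img,cv2.COLOR_BGR2GRAY)[285:355,135:215]
b=cv2.cvtColor(s["pixels"],cv2.COLOR_BGR2GRAY)[285:355,135:215]
d=cv2.absdiff(g,b); m=(d>6).astype(np.uint8)
n,l,st,ce=cv2.connectedComponentsWithStats(m)
for i in range(1,n):
    if st[i,4]>15: print(st[i],(ce[i]+[135,285]).round(1))
G=cv2.createCLAHE(4,(4,4)).apply(cv2.resize(g,None,fx=4,fy=4,interpolation=cv2.INTER_CUBIC))
cs=cv2.HoughCircles(G,cv2.HOUGH_GRADIENT,1,28,param1=80,param2=14,minRadius=20,maxRadius=28)
for a in cs[0][:8]/4: print("c",(a+[135,285,0]).round(1),onz(s,a[0]+135,a[1]+285,.016).round(3))
# whole-image change outside bin/arm, below table: changed blobs
D=cv2.absdiff(img,s["pixels"]).max(2); M=cv2.morphologyEx((D>25).astype(np.uint8),cv2.MORPH_OPEN,np.ones((3,3)))
n,l,st,ce=cv2.connectedComponentsWithStats(M)
for i in range(1,n):
    if st[i,4]>20: print("chg",st[i],ce[i].round(0))
E
```

```text
[58 40  9  8 36] [195.9 327.9]
[ 40  43  17  13 121] [181.5 333.6]
c [182.1 333.9   6. ] [ 0.586 -0.28   0.016]
c [189.4 330.4   5.7] [ 0.594 -0.265  0.016]
c [148.1 318.4   5.4] [ 0.498 -0.284  0.016]
chg [ 80   0  22  44 626] [89. 23.]
chg [ 94   0  25  32 295] [105.  16.]
chg [53 35  5 10 37] [55. 39.]
chg [   0   40   54   63 1632] [21. 65.]
chg [ 83  62  30  12 177] [97. 67.]
chg [ 74  72  37  21 510] [92. 83.]
chg [150  86  10  31 175] [156.  99.]
chg [66 98  6  4 22] [ 68. 100.]
chg [  9 115  30  15 237] [ 22. 124.]
chg [  40  117  116  122 6137] [103. 168.]
chg [271 144  36  49 563] [287. 174.]
chg [245 244   7   8  42] [248. 248.]
chg [244 248  17  15 108] [253. 255.]
chg [132 255  29  14 189] [148. 263.]
chg [176 330  11   9  76] [181. 334.]
```

arm_command(
  delta_rot=[
    [0, 0, 0],
    [0, 0, 0],
    [0, 0, -1],
    [1, 0, -2],
    [1, 0, -3],
    [1.4, 0, -4],
    [1.4, 0, -4.2],
    [1.4, 0, -4.2],
    [1.4, 0, -4.2],
    [1.4, 0, -4.2],
    [1.4, 0, -4.2],
    [1.4, 0, -4.2],
  ],
  delta_pos=[
    [0, -0.015, 0],
    [0, -0.045, 0],
    [0, -0.08, 0],
    [0, -0.115, 0],
    [0, -0.15, 0],
    [0, -0.185, 0],
    [0, -0.22, 0],
    [0, -0.255, 0],
    [0, -0.29, 0],
    [0, -0.325, 0],
    [0, -0.36, 0.002],
    [0.001, -0.395, 0.006],
  ],
  gripper=[1, 1, 1, 1, 1, 1, 1, 1, 1, 1, 1, 1],
)

```text
time: 21.25
position: [0.4971, 0.1326, 0.2508]
tool_rot: [0.985, 0.012, 0.175, 0.0]
ft_force: [0.5, -1.0, -2.0]
grip_width: 0.0157
grip_force: 60.0
```

```bash
python3 - <<'E'
from h import *
from rig import status,viewer; o=status.get_obs(); where(o)
p,r=tool([.563,.2925,.12],1.3,0,rts=RTS2,tcp=TCP2)
deltas([(p,r)])
E
```

```text
org [0.5433 0.1334 0.1786] ypr [ 1.56 -0.14 -0.16] bin mm [-42.7 160.4 178.6] F [ 0.5 -1.  -2. ] M [ 0.01  0.36 -0.03] t 21.25
rot [0.1, -0.1, 0.3] pos [0.0022, -0.1589, 0.0623] world [0.517 0.292 0.192]
```

arm_command(
  delta_rot=[
    [0, 0, 0],
    [0, 0, 0],
    [0, 0, 0],
    [0, 0, 0],
    [0, 0, 0],
    [0, 0, 0],
    [0, 0, 0],
    [0, 0, 0],
  ],
  delta_pos=[
    [0, -0.03, 0.01],
    [0, -0.06, 0.02],
    [0.001, -0.09, 0.035],
    [0.001, -0.12, 0.05],
    [0.002, -0.145, 0.06],
    [0.002, -0.157, 0.062],
    [0.002, -0.157, 0.062],
    [0.002, -0.157, 0.062],
  ],
  gripper=[1, 1, 1, 1, 1, 1, 1, 1],
)

```text
time: 21.92
position: [0.5161, 0.2885, 0.1913]
tool_rot: [0.985, 0.012, 0.174, 0.0]
ft_force: [-1.4, -1.3, -1.0]
grip_width: 0.0158
grip_force: 60.0
```

```bash
python3 - <<'E'
from h import *
from rig import status,viewer; o=status.get_obs(); where(o)
f=lambda z: tool([.563,.2925,z],1.3,0,rts=RTS2,tcp=TCP2)
deltas([f(.03),f(.012),f(.0085)])
t=viewer.camera("top"); t0=pickle.load(open("cams0.pkl","rb"))["top"]; cv2.imwrite("pics/t5.png",t["pixels"])
w=viewer.camera("wrist"); M=R.from_quat(o["tool_rot"]).as_matrix();T=np.eye(4);T[:3,:3]=M;T[:3,3]=o["position"];P=T@np.array(w["mount"])
D=cv2.absdiff(t["pixels"],t0["pixels"]).max(2); Mk=cv2.morphologyEx((D>18).astype(np.uint8),cv2.MORPH_OPEN,np.ones((2,2)))
n,l,st,ce=cv2.connectedComponentsWithStats(Mk)
for i in range(1,n):
    if st[i,4]>8 and ce[i][1]<290: print("chg",st[i],ce[i].round(0))
g=cv2.cvtColor(t["pixels"],cv2.COLOR_BGR2GRAY)[160:212,365:418];g0=cv2.cvtColor(t0["pixels"],cv2.COLOR_BGR2GRAY)[160:212,365:418]
m=(cv2.absdiff(g,g0)>5).astype(np.uint8);n,l,st,ce=cv2.connectedComponentsWithStats(m)
for i in range(1,n):
    if st[i,4]>4: print("tub",st[i],(ce[i]+[365,160]).round(1))
E
```

```text
org [0.5622 0.2894 0.119 ] ypr [ 1.64 -0.03 -0.17] bin mm [-32.  317.2 119. ] F [-1.4 -1.3 -1. ] M [0.01 0.34 0.02] t 21.9167
rot [0.0, -0.0, 0.4] pos [-0.0296, -0.0035, 0.0839] world [0.517 0.292 0.102]
rot [0.0, -0.0, 0.4] pos [-0.0357, -0.0036, 0.1008] world [0.517 0.292 0.084]
rot [0.0, -0.0, 0.4] pos [-0.0369, -0.0036, 0.1041] world [0.517 0.292 0.081]
chg [307 160   6   5  27] [310. 162.]
chg [300 166  20  18 205] [310. 175.]
chg [   96   168   132   216 17085] [163. 286.]
chg [380 170  22  16 106] [391. 176.]
tub [   0    0   53   52 2695] [391.  185.7]
```

arm_command(
  delta_rot=[
    [0, 0, 0],
    [0, 0, 0],
    [0, 0, 0],
    [0, 0, 0],
    [0, 0, 0],
    [0, 0, 0],
    [0, 0, 0],
    [0, 0, 0],
    [0, 0, 0],
    [0, 0, 0],
  ],
  delta_pos=[
    [-0.007, -0.003, 0.021],
    [-0.015, -0.003, 0.042],
    [-0.022, -0.003, 0.063],
    [-0.03, -0.003, 0.084],
    [-0.033, -0.003, 0.092],
    [-0.035, -0.003, 0.098],
    [-0.0355, -0.003, 0.1],
    [-0.036, -0.003, 0.102],
    [-0.036, -0.003, 0.102],
    [-0.036, -0.003, 0.102],
  ],
  gripper=[1, 1, 1, 1, 1, 1, 1, 1, 1, 1],
)

```text
time: 22.85
position: [0.518, 0.2889, 0.084]
tool_rot: [0.985, 0.011, 0.175, 0.0]
ft_force: [0.7, 0.2, -1.1]
grip_width: 0.0154
grip_force: 60.0
```

```bash
python3 - <<'E'
from h import *
from rig import status; o=status.get_obs(); where(o)
f=lambda z: tool([.563,.2925,z],1.3,0,rts=RTS2,tcp=TCP2)
deltas([f(.008)])
E
```

```text
org [0.5642 0.2897 0.0118] ypr [ 1.45 -0.12 -0.12] bin mm [-29.9 317.5  11.8] F [ 0.7  0.2 -1.1] M [ 0.04  0.36 -0.02] t 22.85
rot [0.1, -0.1, 0.2] pos [-0.0022, -0.0028, 0.0031] world [0.517 0.292 0.08 ]
```

arm_command(
  delta_rot=[
    [0, 0, 0],
    [0, 0, 0],
    [0, 0, 0],
    [0, 0, 0],
    [0, 0, 0],
  ],
  delta_pos=[
    [-0.0003, -0.001, 0.001],
    [-0.0007, -0.002, 0.002],
    [-0.001, -0.002, 0.003],
    [-0.0012, -0.002, 0.0033],
    [-0.0012, -0.002, 0.0033],
  ],
  gripper=[1, 1, 1, 1, 1],
)

```text
time: 23.27
position: [0.5175, 0.2909, 0.08]
tool_rot: [0.985, 0.011, 0.174, 0.0]
ft_force: [-2.1, 0.2, 3.8]
grip_width: 0.0155
grip_force: 60.0
```

```bash
python3 - <<'E'
from h import *
from rig import status; where(status.get_obs())
E
```

```text
org [0.5637 0.2917 0.0078] ypr [ 1.47 -0.08 -0.13] bin mm [-30.6 319.6   7.8] F [-2.1  0.2  3.8] M [0.12 0.32 0.03] t 23.2667
```

arm_command(
  delta_rot=[
    [0, 0, 0],
    [0, 0, 0],
    [0, 0, 0],
    [0, 0, 0],
    [0, 0, 0],
    [0, 0, 0],
    [0, 0, 0],
    [0, 0, 0],
    [0, 0, 0],
    [0, 0, 0],
    [0, 0, 0],
    [0, 0, 0],
  ],
  delta_pos=[
    [0, 0, 0],
    [0, 0, 0],
    [0, 0, 0],
    [0, 0, 0],
    [0, 0, 0],
    [0, 0, 0],
    [0, 0, 0],
    [0, 0, 0],
    [0, 0, 0],
    [0, 0, -0.01],
    [0, 0, -0.03],
    [0, 0, -0.06],
  ],
  gripper=[0.6, 0.5, 0.4, 0.3, 0.2, 0.1, 0, 0, 0, 0, 0, 0],
)

```text
time: 24.27
position: [0.4955, 0.2898, 0.1347]
tool_rot: [0.985, 0.011, 0.171, 0.001]
ft_force: [0.2, 0.6, -0.0]
grip_width: 0.0434
grip_force: 0.0
```

arm_command(
  delta_rot=[
    [0, 0, 0],
    [0, 0, 0],
    [0, 0, 0],
    [0, 0, 0],
    [0, 0, 0],
    [0, 0, 0],
  ],
  delta_pos=[
    [0, 0, -0.03],
    [0, 0, -0.06],
    [0, 0, -0.09],
    [0, 0, -0.1],
    [0, 0, -0.1],
    [0, 0, -0.1],
  ],
  gripper=[0, 0, 0, 0, 0, 0],
)

```text
time: 24.77
position: [0.4623, 0.2902, 0.2303]
tool_rot: [0.985, 0.011, 0.174, 0.0]
ft_force: [0.3, -0.8, -0.6]
grip_width: 0.0433
grip_force: 0.0
```

```bash
python3 - <<'E'
from h import *
from rig import status,viewer; o=status.get_obs(); print(o["position"],o["ft_force"].round(1),o["grip_width"])
s=viewer.camera("scene"); s0=pickle.load(open("cams0.pkl","rb"))["scene"]; cv2.imwrite("pics/end.png",s["pixels"])
D=cv2.absdiff(s["pixels"],s0["pixels"]).max(2)
x=slice(262,330);y=slice(140,208); print("board region changed px",(D[y,x]>25).sum())
Mk=cv2.morphologyEx((D>25).astype(np.uint8),cv2.MORPH_OPEN,np.ones((2,2)));n,l,st,ce=cv2.connectedComponentsWithStats(Mk)
for i in range(1,n):
    if st[i,4]>15 and ce[i][1]>130: print("chg",st[i],ce[i].round(0))
w=viewer.camera("wrist");M=R.from_quat(o["tool_rot"]).as_matrix();T=np.eye(4);T[:3,:3]=M;T[:3,3]=o["position"];P=T@np.array(w["mount"])
h=cv2.cvtColor(w["pixels"],cv2.COLOR_BGR2HSV)
c=[proj(w,np.array([.5637,.2917,.0078])+scoopR(1.5,0).apply(q),P) for q in [(.0373,.027,.0155),(.0373,-.027,.0155),(-.0245,-.027,.0155),(-.0245,.027,.0155)]];c=np.array(c);print("pred corners",c.round(0).tolist())
lo=np.maximum(c.min(0).astype(int)-25,0);hi=c.max(0).astype(int)+10
m=cv2.inRange(h,(0,0,90),(180,45,255))[lo[1]:hi[1],lo[0]:hi[0]]
n,l,st,ce=cv2.connectedComponentsWithStats(m)
i=1+st[1:,4].argmax(); print("gray blob",st[i,:4]+[*lo,0,0])
E
```

```text
[0.46232411 0.29020189 0.23026047] [ 0.3 -0.8 -0.6] 0.043330904889258906
board region changed px 5
chg [ 17 120  42  24 433] [ 34. 132.]
chg [245 245  22  19 179] [254. 254.]
chg [260 262   6   4  19] [263. 264.]
chg [194 326   6   7  27] [196. 329.]
chg [177 330  11  10  84] [182. 335.]
pred corners [[235.0, 117.0], [277.0, 117.0], [278.0, 165.0], [235.0, 165.0]]
gray blob [234 117  43  50]
```

```bash
python3 - <<'E'
from h import *
from rig import viewer,robot
t=viewer.camera("top"); t0=pickle.load(open("cams0.pkl","rb"))["top"]
for c in (t0,t):
    im=c["pixels"][140:220,298:322].astype(int); m=((im.min(2)>165)&(im[...,2]>im[...,0]+2)).astype(np.uint8)
    print("bin ball px",m.sum())
    g=cv2.resize(cv2.cvtColor(c["pixels"],cv2.COLOR_BGR2GRAY)[140:220,290:335],None,fx=6,fy=6,interpolation=cv2.INTER_CUBIC)
    cs=cv2.HoughCircles(g,cv2.HOUGH_GRADIENT_ALT,1.5,25,param1=80,param2=.6,minRadius=15,maxRadius=28)
    print(None if cs is None else (cs[0]/6).round(1).tolist())
g=cv2.resize(cv2.cvtColor(t["pixels"],cv2.COLOR_BGR2GRAY)[155:215,360:420],None,fx=6,fy=6,interpolation=cv2.INTER_CUBIC)
g=cv2.createCLAHE(6,(3,3)).apply(g)
cs=cv2.HoughCircles(g,cv2.HOUGH_GRADIENT_ALT,1.5,30,param1=80,param2=.5,minRadius=17,maxRadius=28); print("tub",None if cs is None else (cs[0]/6).round(1).tolist())
E
```

```text
bin ball px 179
[[24.799999237060547, 38.20000076293945, 3.4000000953674316], [25.0, 31.0, 2.9000000953674316], [25.5, 24.0, 2.9000000953674316]]
bin ball px 109
[[19.200000762939453, 22.0, 2.799999952316284], [25.5, 25.0, 2.799999952316284], [25.0, 32.0, 2.799999952316284]]
tub [[36.0, 44.0, 3.700000047683716], [36.79999923706055, 19.200000762939453, 3.799999952316284], [32.20000076293945, 25.5, 3.5999999046325684], [5.5, 16.0, 3.700000047683716]]
```

```bash
python3 -c "
from rig import robot
print(robot.hand_in())"
```

```text
the job is handed in; nothing more can be done
None
```

I handed the job in after about 25 s of the 72 s: four balls were struck level and tipped into the tub, and the scoop stands back on its board at its starting spot. I confirmed four in the scoop just before tipping. Afterwards camera differences showed changes only in the bin and tub, though I couldn't count all four white balls inside the white tub.

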